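# Gauge the rear droop of a model racing car

### The job

The wheel-less model racing car stands on its two support blocks, and the suspension arm at its rear corner on your side has stuck part-way up: press that arm lightly down onto its stop. Then take the ramp gauge by its grip block and slide it, thin end first, flat on the board and square to the car, under the outer end of that arm until it just drags - lightly nipped, without lifting the arm off its stop or ramming it. Leave it nipped there so that the droop can be read off, and leave the loose wheel, the driver and the oil bottle alone.

Things in the scene. Friction and masses are not known exactly. Their poses are not given: they have to be found in the camera images.
- board: grey set-up board, fixed, 480 (x) x 660 (y) x 10 mm; origin at the centre of its underside, its top is the plane 10 mm above that. All below stands on it.
- car: 1:8 model racing car without shell or wheels, fixed, 320 mm wide (x), 470 mm long (y), tallest parts 110 mm, dark chassis plate on two aluminium blocks 30 mm high; origin on the board's top, midway between the blocks. +y is its front, -x its side facing the robot. The arm of the job is the rear one on that side (x<0, y<0), a black A-arm; its hinge pin runs along y at x=-36, z=42 mm.
- gauge_spot (a point): point on the board's top below the middle of the arm's outer boss: a black round bar, diameter 12 mm, 62 mm long along the car's y, the arm's lowest part (car x=-130, y=-150, z=0 mm). Fixed to the car, not to the arm; axes as the car's. With the arm on its stop the boss's underside is 13 to 20 mm above this point (the stop's setting is not known), as found 5 to 11 mm higher.
- above_hub (a point): point 85 mm straight above gauge_spot, fixed to the car. Below it stands the hub carrier, an aluminium block 22 (x) x 26 (y) mm on the boss; press the arm down on its flat top, which is 50 mm above the boss's underside (so 4 to 22 mm below this point). A wheel axle 8 mm thick sticks out of it to 35 mm beyond the boss towards -x, 24 mm above the boss's axis.
- rear_arm (a joint): lift of the arm above its stop, rad: 0 or a hair below = down on its stop, 0.01 = boss about 1 mm up. As found 0.05 to 0.11. The hinge is stiff and the arm stays where it is put: about 2 N on the hub carrier moves it down; on its stop it is firm, and some 7 N from below the boss would lift it off.
- gauge: aluminium ramp gauge, 0.13 kg, 150 mm long (its x) and 20 mm wide (its y), flat underside; origin at the centre of the underside. From its thin end at x=+75 mm, 8 mm high, the top rises evenly to 25 mm at x=-25 mm (17 in 100). From x=-30 to x=-75 mm is the grip block, 30 mm high, gripped across its 20 mm width.
- gauge_tip (a point): middle of the lower edge of the gauge's thin end (gauge x=+75, y=0, z=0), axes as the gauge's.
- wheel: loose racing wheel with black tyre lying flat, diameter 100 mm, 42 mm high; origin at the centre of its underside. Leave alone.
- driver: loose hex driver, 170 mm long, handle 26 mm thick; origin under its middle. Leave alone.
- oil: loose bottle of shock oil, diameter 32 mm, 85 mm high, upright; origin at the centre of its underside. Leave alone.
There are look-alikes about, which are no part of the job. Leave any orange look-alike of the gauge alone.

How it is judged:
By the outcome, as a careful person would: the job done as asked, in the order asked, and still so for the second after the job is handed in, with the robot touching nothing.
It also fails if it takes over 72 s, if anything falls off the work surface, if the arm or the gripper's body presses on something with over 40 N, if the wrist force passes 120 N, or if a joint passes its speed limit or range.

### The arm

A 6-joint arm with a two-finger parallel gripper is mounted at the origin on the work surface. World frame = base frame: x ahead of the robot, y to its left, z up, the work surface at z = 0. Lengths are in mm, angles in rad, forces in N, time in s.
With the tool pointing down it reaches from about 300 to 775 mm from the base axis. Payload 14.6 kg.
Tool frame: the origin (TCP) lies between the finger pads; the fingertips stand 22 mm ahead of it and the grasp point (between the pads) lies 3 mm ahead of it (manip.tcp_to_tips is the distance from the TCP to the fingertips, in mm); y points along the fingers, z is the direction in which the jaws open and shut, and the axes are right-handed (so a half turn about y gives the same grasp; the last joint's range is limited). The gripper opens to 94 mm and grips with 3 to 60 N. Pads are 16 mm wide; open, the fingers measure 119 mm over their backs; the gripper's body (75 mm by 177 mm) begins 78 mm behind the grasp point.
Start: joints at [-1.372, 0.3, 1.521, -0, 1.321, -0.067], TCP at [144.468, -530.677, 227.446] pointing down, gripper open.
Joint ranges: [-3.03, 3.03], [-0.79, 2.21], [0.23, 2.52], [-1.04, 4.18], [0, 3.07], [-2.55, 2.55]. Speed limits (rad/s): [2.22, 2.22, 2.57, 3.14, 3.14, 3.14].

### API

Orientations are given as [roll, pitch, yaw] about the fixed x, y, z axes, in that order (R = Rz(yaw) Ry(pitch) Rx(roll)).
In Python, from cell import manip gives the robot as it stands.
- The arm moves only by the shell command python3 -m jog 'ROWS' [OPENING] [FORCE]. ROWS is JSON, one flat list of numbers, 6 for each row, row after row: the shift along the tool's x, y, z in mm, then the turn, a rotation vector about the tool's x, y, z in degrees. A call has 1 to 10 rows; each row is the pose to reach, as a shift and turn from the pose commanded when the call began, along the tool's axes at that moment; what a row does not reach only later rows make up. A row lasts 1/12 s, in which the tool goes at most 41.7 mm and 7.16 degrees, less where a joint would pass 70% of its speed; a pose out of reach is approached as far as the arm can. A call with a gripper value outside its range is refused whole. OPENING is the finger opening in mm, from 0 to 94, set as the call begins (- or left out, the last holds). The fingers move at their own pace and stop on an object; FORCE is the grip in N (left out, the last holds). Time passes only in rows, so rows that repeat a pose let the fingers close. It gives the time, the measured TCP pose, the force and the opening at its end, in the units of the state.
- manip.read_state(): the state, without advancing time (a new reading comes with each control period).
- manip.camera(name): name is "scene" or "top"; returns a dict with "img" (480x640x3 uint8, red, green, blue), "intrinsics" (3x3 intrinsics, pixels), "k1" (the pictures are not rectified: a ray, as slopes to the right and down, at radius r is drawn at 1 + k1 r^2 times it, then the intrinsics apply), "origin" and "orientation" of the camera in the world. Camera axes: x right, y down, z forward; pixel columns grow to the right and rows downward; lengths in mm; the calibration is good to about 2 mm. A picture is of the moment at which its call begins. There is no depth.
- manip.sign_off(): hands the job in, once; it reports no verdict.
Trained networks look in a picture, given as the dict that the camera call returned (one of the last four; its "shot" number tells which), for a name from the list of things; names that differ only in an ending like _2 or _b are one class to them, and where a whole thing is asked for, a point or a joint stands for the part that bears it (a point fixed in the world has none). Each returns a list of dicts, best first, with "score" (0 to 1); they miss things now and then, are a little off and sometimes report something else, mostly with a low value. They report only what shows in the picture. A call takes as long as a camera call. They do not tell look-alikes from the thing itself.
- manip.masks_of(thing, picture): "pixels" (480x640 bool, what is visible of it) and "xy" ([column, row] in pixels, amid what is visible of it).
- manip.tip_of(thing, picture): "xy" ([column, row] in pixels: a listed point, or the origin of a listed thing).
The state is a dict: "clock": time; "joints": joint angles; "qd": joint speeds; "effort": joint torques, N m; "eef_pos": TCP position; "eef_rot": TCP orientation; "wrist_force": force on the tool from outside, world axes, zero at the start; "moment": the same for the moment, N m; "finger_gap": finger opening in mm.
Only numpy, scipy, OpenCV 4.12 (cv2) and the standard library are available. Lean on these libraries where they do the work, as an engineer would, in place of code of your own. Each camera call takes 0.05 s, during which the arm holds its last target.

## Working session

There is one attempt and no reset: what is moved stays moved. The work goes in short steps, Python scripts to look and compute and a shell command to move; the robot and the scene stay as the last step left them, time stands still between calls to the robot, and variables do not carry over. Pictures are saved under pics/ and viewed, and the job is handed in when it is done.

```bash
ls; mkdir -p pics
python3 - <<'E'
from cell import manip
import cv2
for n in("scene","top"):
    c=manip.camera(n); cv2.imwrite(f"pics/{n}0.png",c["img"][:,:,::-1]); print(n,c["intrinsics"],c["k1"],c["origin"],c["orientation"])
s=manip.read_state(); print(s)
E
```

```text
pics
scene [[603.17078272   0.         329.82939716]
 [  0.         603.17078272 227.85753694]
 [  0.           0.           1.        ]] -0.17137469574233166 [1398.37119071  244.73398341  807.76315578] [-2.2844525   0.01080363  1.62985638]
top [[623.83656765   0.         317.04546658]
 [  0.         623.83656765 235.01371453]
 [  0.           0.           1.        ]] -0.13120159336182882 [ 334.64546323  174.05311627 1350.57438063] [-2.9621944   0.01362895 -1.5900713 ]
{'clock': 0.1, 'joints': array([-1.37161800e+00,  3.00412092e-01,  1.52152127e+00,  2.89115106e-05,
        1.32070040e+00, -6.65923527e-02]), 'qd': array([-0.00023902,  0.00063896, -0.00050562,  0.00039212,  0.00025736,
        0.00023067]), 'effort': array([-4.31463950e-04, -5.32641864e+01, -3.53283978e+01,  7.08699413e-02,
        2.34992226e-02, -7.12502151e-05]), 'eef_pos': array([ 144.42468923, -530.47744236,  226.94398533]), 'eef_rot': array([-1.57183327e+00,  9.72214476e-05, -2.87582919e+00]), 'wrist_force': array([-0.36251205,  0.30109149, -0.73154794]), 'moment': array([0.01783115, 0.00790889, 0.08705943]), 'finger_gap': 94.03286676100672}
```

View pics/scene0.png

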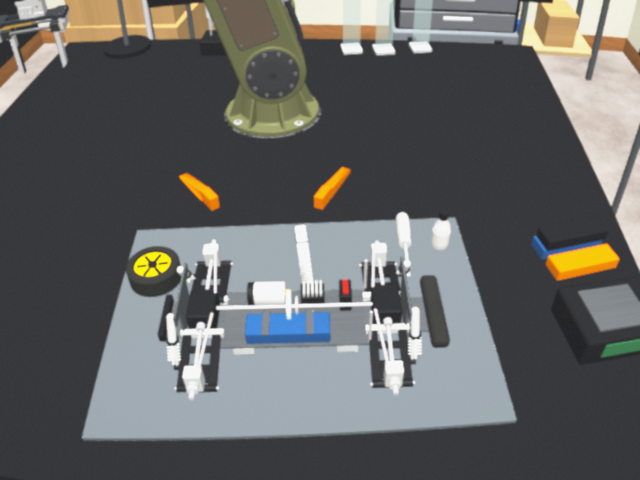

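View pics/top0.png

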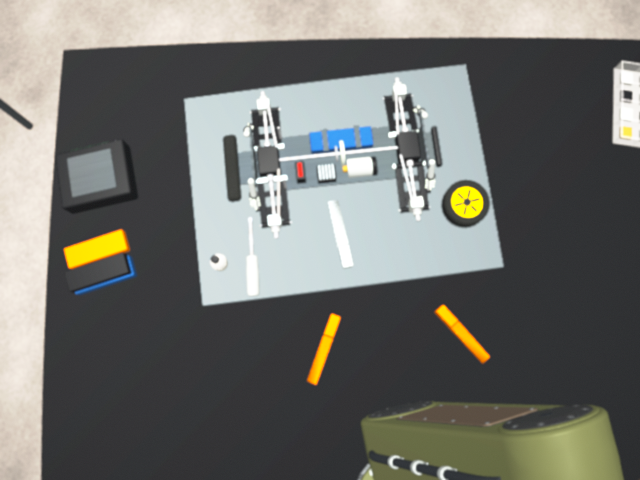

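The wheel (top 466,203) is at the rear near corner, so the hub of the job is at about top (417,210). The gauge candidates are white/aluminium at top (340,235), orange at (323,348) and (462,333), and an orange block at (97,248). By the description I choose the aluminium one.

```bash
cat > h.py <<'E'
import numpy as np, cv2
from scipy.spatial.transform import Rotation as R
from scipy.optimize import least_squares
from cell import manip
def rot(o): return R.from_euler('xyz',o).as_matrix()
def ray(c,xy):
    K=c["intrinsics"]; d=np.array([(xy[0]-K[0,2])/K[0,0],(xy[1]-K[1,2])/K[1,1]])
    u=d.copy()
    for _ in range(30): u=d/(1+c["k1"]*(u@u))
    v=rot(c["orientation"])@np.array([u[0],u[1],1.]); return np.array(c["origin"]),v/np.linalg.norm(v)
def onz(c,xy,z):
    o,v=ray(c,xy); return o+v*(z-o[2])/v[2]
def proj(c,P):
    p=rot(c["orientation"]).T@(np.asarray(P,float)-c["origin"]); u=p[:2]/p[2]; u=u*(1+c["k1"]*(u@u)); K=c["intrinsics"]
    return np.array([K[0,0]*u[0]+K[0,2],K[1,1]*u[1]+K[1,2]])
def tri(c1,p1,c2,p2):
    o1,v1=ray(c1,p1);o2,v2=ray(c2,p2)
    t=np.linalg.lstsq(np.c_[v1,-v2],o2-o1,rcond=None)[0]
    a,b=o1+v1*t[0],o2+v2*t[1]; return (a+b)/2,np.linalg.norm(a-b)
def crop(c,x0,y0,x1,y1,s,name):
    im=c["img"][y0:y1,x0:x1,::-1]; cv2.imwrite("pics/"+name,cv2.resize(im,None,fx=s,fy=s,interpolation=cv2.INTER_CUBIC))
E
python3 - <<'E'
from h import *
np.set_printoptions(precision=1,suppress=True)
s=manip.camera("scene");t=manip.camera("top")
for n,z in(("board",0),("car",10),("gauge_spot",10),("above_hub",95),("gauge",10),("gauge_tip",10),("wheel",10),("driver",10),("oil",10)):
    for nm,c in(("s",s),("t",t)):
        for d in manip.tip_of(n,c)[:4]: print(n,nm,round(d["score"],2),np.array(d["xy"]),onz(c,d["xy"],z))
crop(t,300,180,440,290,5,"tcrop.png"); crop(s,140,210,340,310,4,"scrop.png")
E
```

```text
board s 0.54 [306.3 261.9] [569.6 141.6  -0. ]
board t 0.77 [340.1 178.9] [706.4 133.7   0. ]
car s 0.83 [297.2 326.5] [738.7 141.3  10. ]
car t 0.6 [335.4 165.5] [734.9 143.6  10. ]
gauge_spot s 0.86 [214.1 278.6] [633.1 -24.8  10. ]
gauge_spot s 0.52 [305.5 263. ] [582.9 141.7  10. ]
gauge_spot s 0.4 [438.  243.3] [515.6 397.1  10. ]
gauge_spot t 0.66 [415.5 208.8] [632.1 -30.5  10. ]
gauge_spot t 0.44 [338.7 164.8] [736.3 136.2  10. ]
above_hub s 0.95 [211.1 243.5] [629.1 -19.   95. ]
above_hub t 0.84 [420.1 201.7] [628.1 -27.8  95. ]
gauge s 0.89 [306.2 260.3] [575.5 142.3  10. ]
gauge s 0.89 [332.8 188.4] [347.2 180.5  10. ]
gauge s 0.63 [198.3 196. ] [ 386.5 -111.1   10. ]
gauge t 0.95 [341.1 233. ] [581.4 135.   10. ]
gauge t 0.77 [464.5 331.2] [ 362.  -123.9   10. ]
gauge t 0.63 [325.5 347.6] [334.8 174.4  10. ]
gauge_tip s 0.84 [185.7 176.1] [ 314.4 -157.4   10. ]
gauge_tip s 0.82 [348.5 171.8] [283.4 212.6  10. ]
gauge_tip s 0.79 [309.2 292. ] [657.3 155.   10. ]
gauge_tip t 0.72 [485.5 358.8] [ 302.1 -166.3   10. ]
gauge_tip t 0.64 [331.9 199.9] [656.1 153.3  10. ]
gauge_tip t 0.62 [309.8 381.6] [264.1 209.   10. ]
wheel s 0.94 [160.8 280.2] [ 643.1 -125.3   10. ]
wheel t 0.6 [464.1 205. ] [ 638.5 -139.1   10. ]
driver s 0.96 [407.7 247.2] [529.6 336.9  10. ]
driver t 0.78 [249.7 256.7] [533.3 335.2  10. ]
oil s 0.63 [437.1 244.5] [519.1 395.1  10. ]
oil t 0.74 [218.3 263.6] [519.5 404.   10. ]
```

Run:
```python
from h import *
t=manip.camera("top")
for n in ("gauge",):
    for d in manip.masks_of(n,t): 
        ys,xs=np.nonzero(d["pixels"]); print(n,d["score"],d["xy"],xs.min(),xs.max(),ys.min(),ys.max())
```

```text
gauge 0.92 [337.7, 232.9] 329 352 201 267
gauge 0.68 [325.7, 350.3] 309 338 315 382
gauge 0.61 [462.2, 333.4] 437 487 307 362
gauge 0.4 [419.3, 191.7] 396 429 167 218
```

View pics/tcrop.png

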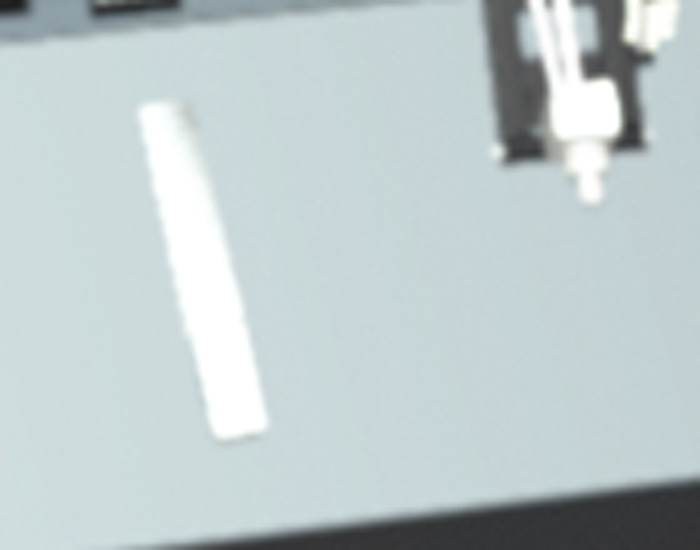

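View pics/scrop.png

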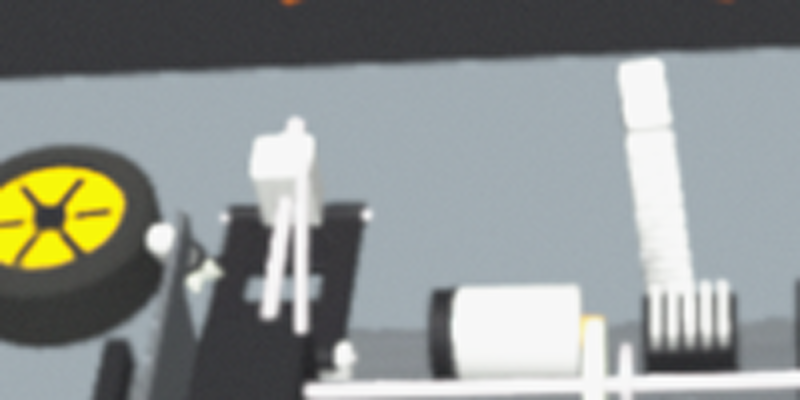

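The gauge is the white piece with its block (with a seam) at top (347,262) and its thin end at (332,200). The orange ones are decoys. Next I measure the yaws and the hub top.

Run:
```python
from h import *
s=manip.camera("scene");t=manip.camera("top")
crop(t,220,60,480,250,3,"tcar.png"); crop(s,140,220,440,400,2.6,"scar.png")
# gauge block & gauge outline in top
g=cv2.cvtColor(t["img"],cv2.COLOR_RGB2GRAY)
m=manip.masks_of("gauge",t)[0]["pixels"].astype(np.uint8)
r=cv2.minAreaRect(np.argwhere(m)[:,::-1].astype(np.float32)); bp=cv2.boxPoints(r); print("gauge rect",bp)
for p in bp: print(onz(t,p,30).round(1))
crop(t,315,190,365,280,6,"tg.png")
b=manip.masks_of("board",t)[0]["pixels"].astype(np.uint8)
r=cv2.minAreaRect(np.argwhere(b)[:,::-1].astype(np.float32)); bp=cv2.boxPoints(r); print("board")
for p in bp: print(p,onz(t,p,10).round(1))
for a,bb in(((185,98),(202,305)),((202,305),(503,267)),((503,267),(466,65)),((185,98),(466,65))):
    d=onz(t,bb,10)-onz(t,a,10); print(onz(t,a,10).round(1),np.degrees(np.arctan2(d[1],d[0])).round(2),np.linalg.norm(d).round(1))
```

```text
gauge rect [[328.12183 202.33594]
 [337.93323 200.10608]
 [352.8841  265.88995]
 [343.0727  268.1198 ]]
[646.1 162.   30. ]
[650.6 140.5  30. ]
[505.9 112.3  30. ]
[501.6 133.4  30. ]
board
[175.2411  98.657 ] [905.9 509.6  10. ]
[475.84634   59.617325] [ 987.3 -192.2   10. ]
[502.87573 267.7434 ] [ 496.7 -216.3   10. ]
[202.27048 306.78308] [426.1 438.3  10. ]
[906.6 486.7  10. ] -174.28 479.0
[429.9 439.   10. ] -84.04 659.2
[ 498.4 -216.6   10. ] 5.88 477.8
[906.6 486.7  10. ] -84.15 657.8
```

View pics/tcar.png

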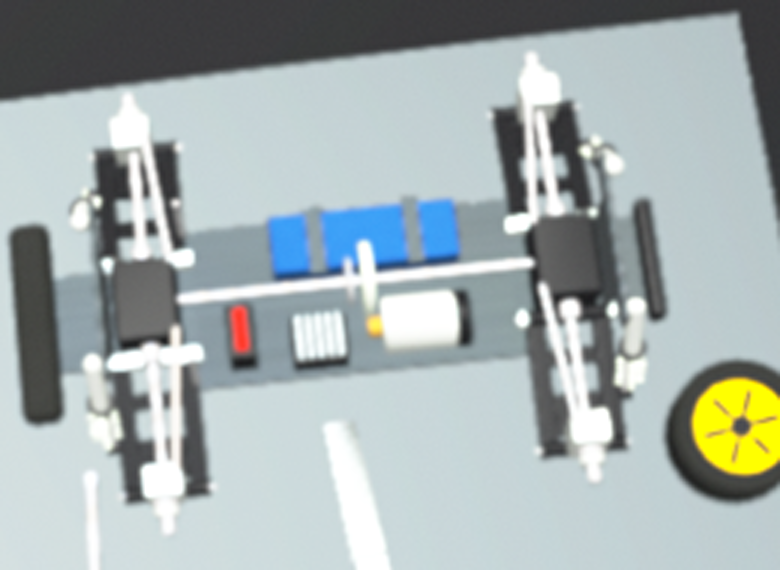

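View pics/scar.png

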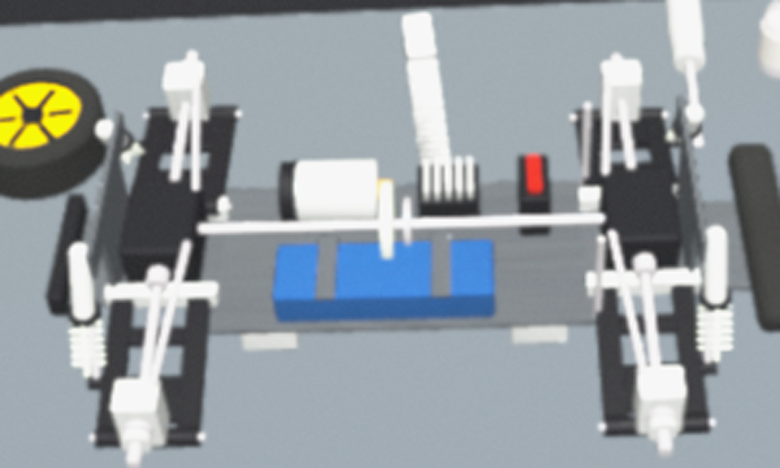

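View pics/tg.png

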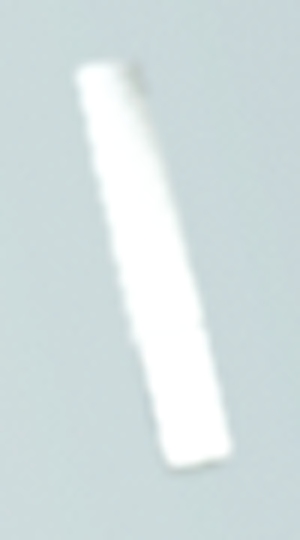

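Run:
```python
from h import *
s=manip.camera("scene");t=manip.camera("top")
T=lambda x,y:(220+x/3,60+y/3); S=lambda x,y:(140+x/2.6,220+y/2.6)
f=lambda a:np.asarray(a).round(1)
print("front near/far tip",f(onz(t,T(168,530),55)),f(onz(t,T(127,95),55)),"rear far,near",f(onz(t,T(531,54),55)),f(onz(t,T(595,477),65)))
def ang(a,b,z=55):
    d=onz(t,T(*b),z)-onz(t,T(*a),z);return np.degrees(np.arctan2(d[1],d[0])).round(2),np.linalg.norm(d).round(1)
print("front axle",ang((168,530),(127,95)),"rear",ang((595,477),(531,54)),"far tips",ang((531,54),(127,95)),"shaft",ang((532,262),(180,298),70),"plate",ang((525,352),(205,387),42), "front boss near",ang((210,488),(128,497),25),"far plate edge",ang((495,205),(180,235),42))
for n,a,b in(("rear near boss -y end",(626,450),(147,114)),("rear near boss +y end",(544,453),(236,114)),("rear near axle tip",(595,478),(193,56)),("hub top c",(591,424),(186,74))):
    P=tri(t,T(*a),s,S(*b)); print(n,f(P[0]),f(P[1]))
crop(t,390,180,440,230,12,"thub.png"); crop(s,180,230,250,290,11,"shub.png")
```

```text
front near/far tip [568.3 274.   55. ] [896.5 302.6  55. ] rear far,near [922.2   1.8  55. ] [597.7 -27.   65. ]
front axle (np.float64(4.99), np.float64(329.5)) rear (np.float64(5.38), np.float64(323.9)) far tips (np.float64(94.89), np.float64(301.9)) shaft (np.float64(94.82), np.float64(253.1)) plate (np.float64(95.18), np.float64(232.9)) front boss near (np.float64(95.1), np.float64(59.7)) far plate edge (np.float64(94.42), np.float64(232.9))
rear near boss -y end [623.  -55.6  36.8] 1.5
rear near boss +y end [621.2   6.5  38.5] 3.4
rear near axle tip [595.9 -25.   69.5] 2.5
hub top c [631.  -21.2  84.8] 3.6
```

View pics/thub.png

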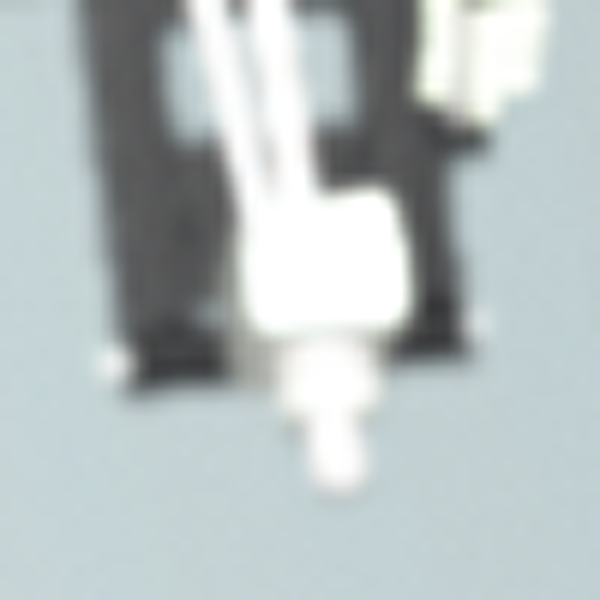

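View pics/shub.png

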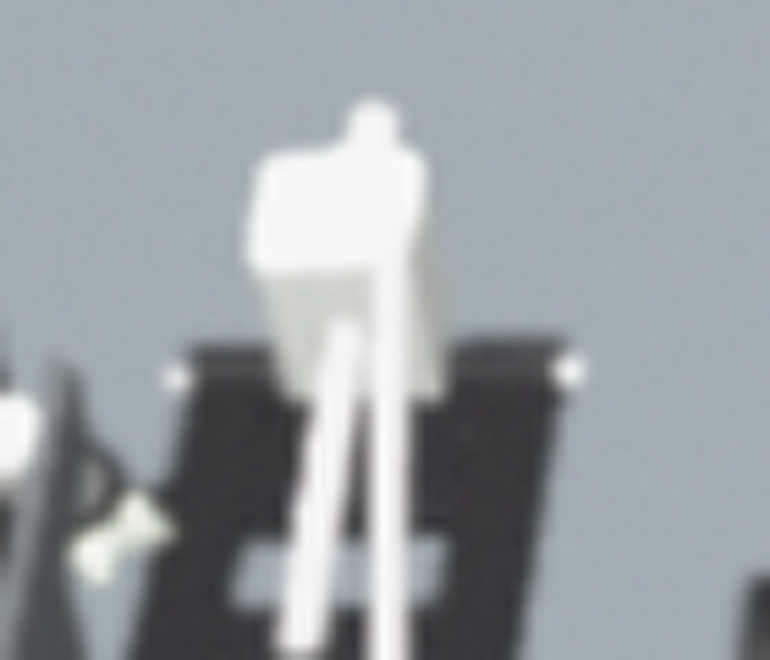

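```bash
cat >> h.py <<'E'
def plan(target,yawdeg=None):
    s=manip.read_state(); M=rot(s["eef_rot"]); d=M.T@(np.array(target)-s["eef_pos"])
    o="tool shift %s"%d.round(1)
    if yawdeg is not None:
        T=R.from_euler('xyz',[-90,0,yawdeg],degrees=True).as_matrix()
        o+=" rotvec deg %s"%np.degrees(R.from_matrix(M.T@T).as_rotvec()).round(2)
    print(o,"now",s["clock"],s["eef_pos"].round(1),np.degrees(s["eef_rot"]).round(2),"F",s["wrist_force"].round(2),"gap",round(s["finger_gap"],1))
E
python3 -c "
from h import *
plan([628,-24,140],-174.9)"
```

```text
tool shift [-599.6   87.5 -361.8] rotvec deg [ 0.   10.13  0.  ] now 1.5 [ 144.5 -530.7  227.4] [ -90.      0.   -164.77] F [-0.84 -0.21  0.56] gap 94.2
```

```bash
python3 -m jog '[-599.6,87.5,-361.8,0,10.1,0,-599.6,87.5,-361.8,0,10.1,0,-599.6,87.5,-361.8,0,10.1,0,-599.6,87.5,-361.8,0,10.1,0,-599.6,87.5,-361.8,0,10.1,0,-599.6,87.5,-361.8,0,10.1,0,-599.6,87.5,-361.8,0,10.1,0,-599.6,87.5,-361.8,0,10.1,0,-599.6,87.5,-361.8,0,10.1,0,-599.6,87.5,-361.8,0,10.1,0]' 0 20; python3 -c "
from h import *
plan([628,-24,140],-174.9)"
```

```text
clock: 2.33
eef_pos: [430.2, -230.8, 176.0]
eef_rot: [-1.57, 0.0, -3.052]
wrist_force: [0.3, -0.5, -0.8]
finger_gap: 31.1
tool shift [-215.5   36.  -188.3] rotvec deg [-0.02  0.02 -0.03] now 2.3333 [ 430.2 -230.8  176. ] [-8.9980e+01  3.0000e-02 -1.7488e+02] F [ 0.33 -0.52 -0.79] gap 31.1
```

```bash
python3 -m jog '[-215.5,36,-188.3,0,0,0,-215.5,36,-188.3,0,0,0,-215.5,36,-188.3,0,0,0,-215.5,36,-188.3,0,0,0,-215.5,36,-188.3,0,0,0,-215.5,36,-188.3,0,0,0,-215.5,36,-188.3,0,0,0,-215.5,36,-188.3,0,0,0,-215.5,36,-188.3,0,0,0]'
python3 - <<'E'
from h import *
s=manip.camera("scene");t=manip.camera("top")
crop(t,340,120,500,240,5,"t2.png"); crop(s,130,150,290,270,5,"s2.png")
plan([628,-24,115],-174.9)
E
```

```text
clock: 3.08
eef_pos: [627.1, -24.3, 138.9]
eef_rot: [-1.571, -0.001, -3.05]
wrist_force: [1.1, -0.2, 0.6]
finger_gap: 0.7
tool shift [-1.8 24.9 -2.1] rotvec deg [-0.01  0.02  0.02] now 3.1833 [626.5 -26.2 139.9] [-8.9990e+01 -2.0000e-02 -1.7488e+02] F [ 0.68 -0.46 -0.68] gap 0.3
```

View pics/s2.png

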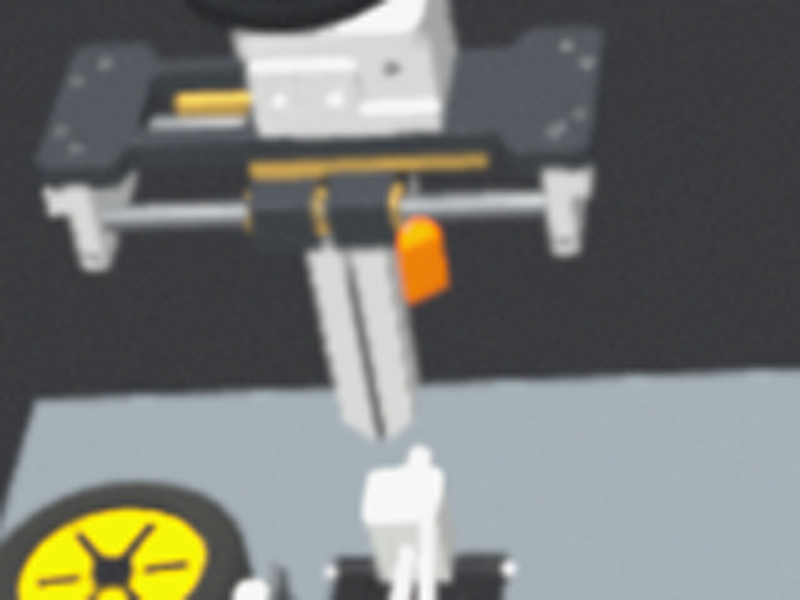

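View pics/t2.png

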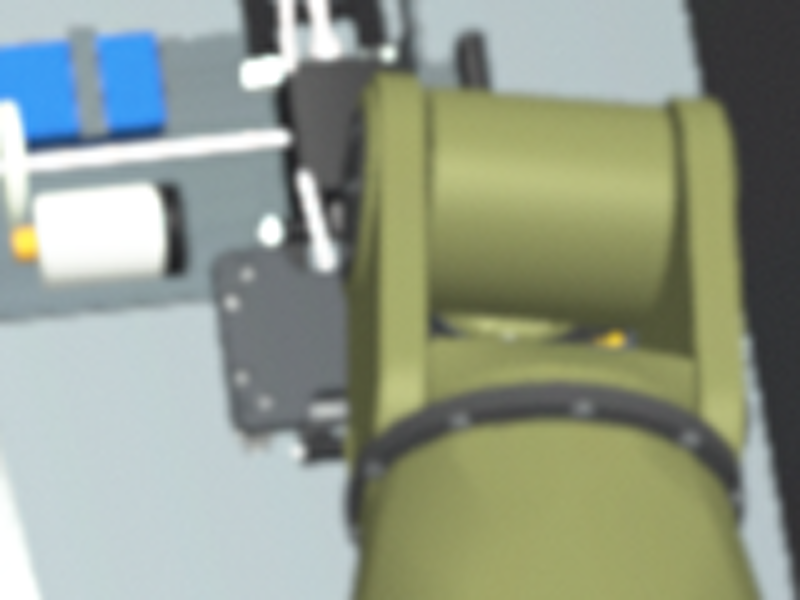

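The scene view shows the closed fingertips just above and left of the hub top (tip at 205.6,237.6; hub top about 210.4,249). I'll compute the relative offset.

Run:
```python
from h import *
s=manip.camera("scene")
st=manip.read_state(); p=st["eef_pos"]; print(p)
tip=p-[0,0,22]; print("tip proj",proj(s,tip),"vs seen 205.6 237.6")
off=np.array([205.6,237.6])-proj(s,tip)
for z in (80,84,88): print(z,onz(s,(210.6,248.5)-off,z).round(1), onz(s,(210.6,248.5),z).round(1))
crop(s,185,220,235,280,10,"s3.png")
print(manip.tip_of("above_hub",s)[:1])
```

```text
[626.40234132 -26.62313039 140.21495053]
tip proj [205.32999042 232.51727137] vs seen 205.6 237.6
80 [612.7 -26.   80. ] [626.1 -22.7  80. ]
84 [617.1 -24.5  84. ] [630.4 -21.2  84. ]
88 [621.4 -23.1  88. ] [634.6 -19.8  88. ]
[{'xy': [210.4, 240.2], 'score': 0.65}]
```

View pics/s3.png

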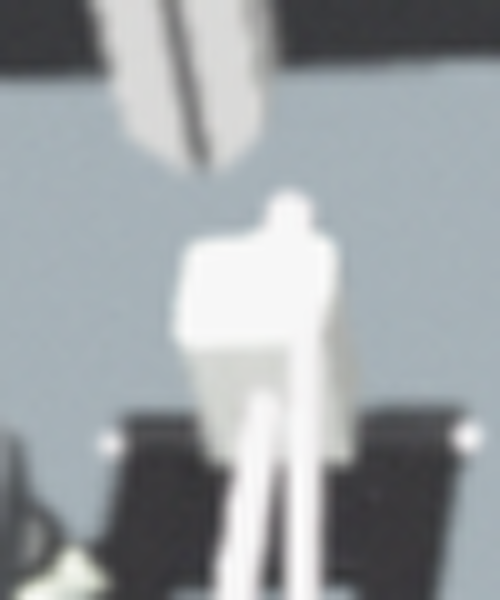

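```bash
python3 -m jog '[-3,25,-3.6,0,0,0,-3,25,-3.6,0,0,0,-3,25,-3.6,0,0,0,-3,25,-3.6,0,0,0]' 0 20
python3 - <<'E'
from h import *
s=manip.camera("scene")
crop(s,165,200,255,280,8,"s4.png")
plan([629,-22.5,112],-174.9)
E
```

```text
clock: 3.62
eef_pos: [629.5, -22.5, 116.0]
eef_rot: [-1.571, 0.001, -3.053]
wrist_force: [0.2, -0.3, 0.4]
finger_gap: 0.5
tool shift [0.7 4.3 0. ] rotvec deg [-0.01 -0.   -0.08] now 3.6667 [629.7 -22.4 116.3] [-8.999e+01  8.000e-02 -1.749e+02] F [ 0.63  0.5  -0.44] gap 1.0
```

View pics/s4.png

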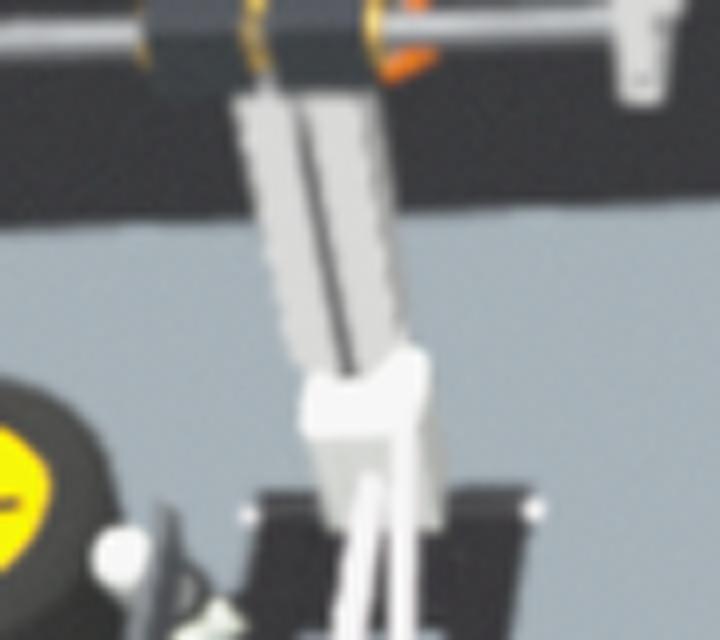

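```bash
python3 -m jog '[0,1,-2,0,0,0,0,2,-2,0,0,0,0,3,-2,0,0,0,0,4,-2,0,0,0]'; python3 -m jog '[0,1,0,0,0,0,0,2,0,0,0,0]';python3 -m jog '[0,1,0,0,0,0,0,2,0,0,0,0]'
```

```text
clock: 4.0
eef_pos: [629.4, -19.9, 111.1]
eef_rot: [-1.571, 0.0, -3.052]
wrist_force: [-0.1, -0.6, 0.3]
finger_gap: 0.7
clock: 4.17
eef_pos: [629.3, -19.9, 109.0]
eef_rot: [-1.571, -0.0, -3.052]
wrist_force: [-2.0, -0.3, 2.2]
finger_gap: 0.4
clock: 4.33
eef_pos: [629.3, -19.9, 106.9]
eef_rot: [-1.571, -0.0, -3.052]
wrist_force: [-0.9, -0.5, 1.2]
finger_gap: 0.5
```

```bash
python3 -m jog '[0,1,0,0,0,0]';python3 -m jog '[0,1,0,0,0,0]';python3 -m jog '[0,1,0,0,0,0]'
```

```text
clock: 4.42
eef_pos: [629.3, -19.9, 105.9]
eef_rot: [-1.571, -0.0, -3.052]
wrist_force: [-1.2, -0.2, 2.0]
finger_gap: 0.7
clock: 4.5
eef_pos: [629.3, -19.9, 104.9]
eef_rot: [-1.571, -0.0, -3.052]
wrist_force: [-1.5, 0.0, 1.6]
finger_gap: 0.6
clock: 4.58
eef_pos: [629.3, -19.9, 103.8]
eef_rot: [-1.571, -0.0, -3.052]
wrist_force: [-1.6, -2.0, 2.3]
finger_gap: 0.4
```

```bash
python3 -m jog '[0,0.7,0,0,0,0]';python3 -m jog '[0,0.7,0,0,0,0]';python3 -m jog '[0,0.7,0,0,0,0]'
```

```text
clock: 4.67
eef_pos: [629.3, -19.9, 103.1]
eef_rot: [-1.571, -0.0, -3.052]
wrist_force: [-1.5, 0.2, 1.4]
finger_gap: 0.7
clock: 4.75
eef_pos: [629.3, -19.9, 102.5]
eef_rot: [-1.571, -0.0, -3.052]
wrist_force: [-1.1, 0.1, 1.3]
finger_gap: 0.0
clock: 4.83
eef_pos: [629.3, -19.9, 101.8]
eef_rot: [-1.571, -0.0, -3.052]
wrist_force: [-3.3, -1.1, 4.5]
finger_gap: 0.6
```

```bash
python3 -m jog '[0,0.4,0,0,0,0]';python3 -m jog '[0,0.4,0,0,0,0]'
```

```text
clock: 4.92
eef_pos: [629.3, -19.9, 101.6]
eef_rot: [-1.571, -0.0, -3.052]
wrist_force: [-4.2, 0.6, 6.2]
finger_gap: 0.6
clock: 5.0
eef_pos: [629.3, -19.9, 101.5]
eef_rot: [-1.571, 0.0, -3.052]
wrist_force: [-4.8, -1.0, 8.7]
finger_gap: 0.3
```

```bash
python3 -m jog '[0,0.3,0,0,0,0,0,0.3,0,0,0,0]';python3 -m jog '[0,-5,0,0,0,0,0,-15,0,0,0,0,0,-40,0,0,0,0,0,-70,0,0,0,0,0,-70,0,0,0,0]' 50
python3 - <<'E'
from h import *
s=manip.camera("scene")
crop(s,165,200,255,280,8,"s5.png")
# gauge pose from both views
t=manip.camera("top")
for n in("gauge","gauge_tip"):
    for c in(s,t):
        for d in manip.tip_of(n,c)[:3]: print(n,round(d["score"],2),np.round(d["xy"],1),onz(c,d["xy"],10).round(1))
plan([500,60,170],-168.9)
E
```

```text
clock: 5.17
eef_pos: [629.3, -19.9, 101.5]
eef_rot: [-1.571, 0.0, -3.052]
wrist_force: [-4.4, 0.4, 8.7]
finger_gap: 0.3
clock: 5.58
eef_pos: [631.4, -20.0, 177.4]
eef_rot: [-1.569, 0.009, -3.052]
wrist_force: [0.4, -0.7, -0.1]
finger_gap: 30.6
gauge 0.71 [305.2 264.8] [587.8 141.5  10. ]
gauge 0.57 [199.2 193.3] [ 376.9 -111.2   10. ]
gauge 0.94 [325.  349.9] [329.9 175.5  10. ]
gauge 0.92 [336.3 230.7] [586.8 145.4  10. ]
gauge_tip 0.89 [346.6 171.9] [284.  208.3  10. ]
gauge_tip 0.87 [185.  175.5] [ 312.1 -159.6   10. ]
gauge_tip 0.68 [306.6 290.2] [653.1 149.9  10. ]
gauge_tip 0.87 [331.5 199.9] [656.1 154.2  10. ]
gauge_tip 0.62 [312.3 384.9] [257.1 203.8  10. ]
tool shift [ 1.213e+02 -1.000e-01 -9.110e+01] rotvec deg [ 0.03 -5.97  0.1 ] now 5.8833 [628.9 -19.8 169.6] [-9.0020e+01 -1.0000e-01 -1.7487e+02] F [-0.17  0.34 -0.18] gap 49.7
```

View pics/s5.png

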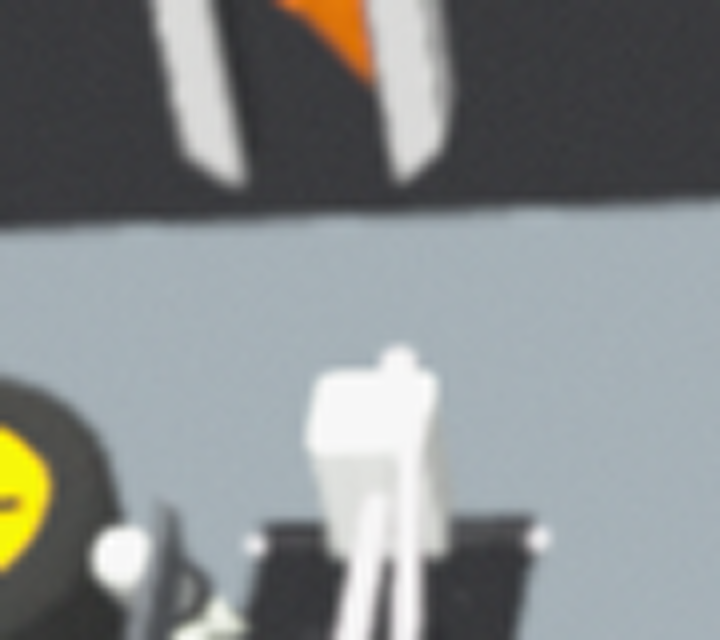

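The arm has come down: the boss line moved from scene row ~261 to ~265 and the hub is lower. Now for the precise gauge pose.

Run:
```python
from h import *
s=manip.camera("scene");t=manip.camera("top")
W=75
def corners(x,y,a):
    # visible outline of gauge: 3D pts
    zt=lambda gx:30. if gx<=-30 else min(25.,8+.17*(75-gx))
    pts=[(gx,gy,z) for gx in(-75,-30.01,-25,0,25,50,75) for gy in(-10,10) for z in(0,zt(gx))]
    c,sn=np.cos(a),np.sin(a)
    return np.array([(x+c*p-sn*q,y+sn*p+c*q,10+z) for p,q,z in pts])
def render(c,p):
    m=np.zeros((480*8,640*8),np.uint8) if 0 else np.zeros((480,640),np.uint8)
    P=corners(*p); px=np.array([proj(c,q) for q in P])
    h=cv2.convexHull(px.astype(np.float32)); cv2.fillConvexPoly(m,np.round(h*16).astype(np.int32),255,cv2.LINE_AA,4); return m/255.
tg=[]
for c,n,(x0,y0,x1,y1) in((t,"t",(318,192,362,276)),(s,"s",(290,220,318,285))):
    g=c["img"].astype(float).mean(2)[y0:y1,x0:x1]; b=np.median(g); v=np.clip((g-b)/(np.percentile(g,99)-b),0,1); tg.append((c,v,(x0,y0,x1,y1)))
from scipy.optimize import minimize
def cost(p,which=(0,1)):
    e=0
    for i in which:
        c,v,(x0,y0,x1,y1)=tg[i]; r=render(c,(p[0],p[1],p[2]))[y0:y1,x0:x1]
        e+=((cv2.GaussianBlur(r,(0,0),.8)-v)**2).sum()
    return e
for w in((0,),(0,1),(1,)):
    best=min((minimize(cost,[580,138+d,np.radians(11.+k)],args=(w,),method="Nelder-Mead",options=dict(initial_simplex=[[580,138+d,.2+k/57],[586,138+d,.2+k/57],[580,144+d,.2+k/57],[580,138+d,.25+k/57]])) for d in(0,3) for k in(-2,1)),key=lambda r:r.fun)
    p=best.x; print(w,best.fun.round(2),p[:2].round(1),np.degrees(p[2]).round(2))
crop(s,285,210,325,300,6,"sg.png")
```

```text
(0,) 29.16 [581.  138.8] 12.45
(0, 1) 67.54 [581.3 139.1] 11.7
(1,) 30.48 [582.7 139.4] 11.24
```

View pics/sg.png

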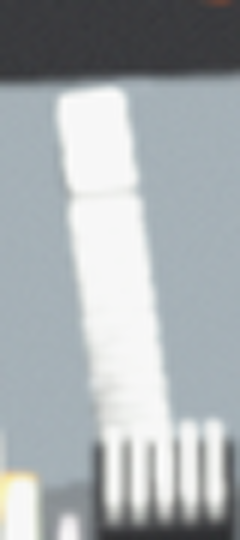

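```bash
python3 -c "
from h import *
plan([527.5,127.7,90],-168.2)"
```

```text
tool shift [  87.9   80.  -156. ] rotvec deg [ 0.02 -6.67  0.08] now 5.9833 [629.1 -19.9 169.9] [-9.0020e+01 -8.0000e-02 -1.7487e+02] F [-0.27 -0.46  0.53] gap 50.0
```

```bash
python3 -m jog '[87.9,10,-156,0,-6.7,0,87.9,10,-156,0,-6.7,0,87.9,10,-156,0,-6.7,0,87.9,10,-156,0,-6.7,0,87.9,80,-156,0,-6.7,0,87.9,80,-156,0,-6.7,0,87.9,80,-156,0,-6.7,0,87.9,80,-156,0,-6.7,0,87.9,80,-156,0,-6.7,0]'
python3 - <<'E'
from h import *
plan([527.5,127.7,36],-168.2)
s=manip.camera("scene")
crop(s,250,150,350,300,4,"s6.png")
E
```

```text
clock: 6.73
eef_pos: [528.9, 127.3, 92.3]
eef_rot: [-1.571, 0.002, -2.936]
wrist_force: [-0.1, -0.1, -0.0]
finger_gap: 50.2
tool shift [ 1.4 56.3 -0.7] rotvec deg [-0.01  0.   -0.09] now 6.7333 [528.9 127.3  92.3] [-8.999e+01  9.000e-02 -1.682e+02] F [-0.06 -0.1  -0.  ] gap 50.2
```

View pics/s6.png

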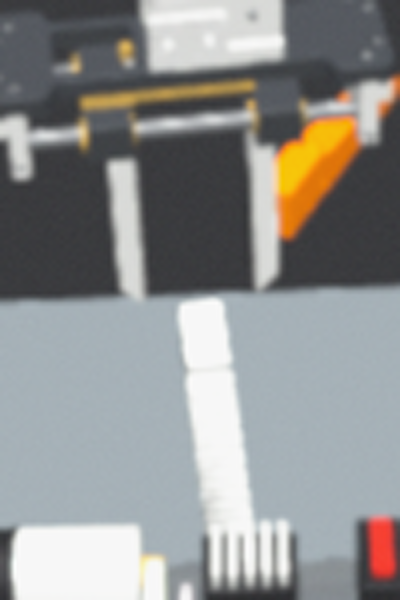

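The fingers straddle the block, centred to within 1–2 mm. I'll go down and close.

```bash
python3 -m jog '[0,30,0,0,0,0,0,52,0,0,0,0,0,53,0,0,0,0,0,53,0,0,0,0]'; python3 -m jog '[0,0,0,0,0,0,0,0,0,0,0,0,0,0,0,0,0,0,0,0,0,0,0,0,0,0,0,0,0,0,0,0,0,0,0,0]' 10 8;  python3 - <<'E'
from h import *
plan([527.5,127.7,36],-168.2)
s=manip.camera("scene")
crop(s,250,150,350,300,4,"s7.png")
E
```

```text
clock: 7.12
eef_pos: [528.3, 127.2, 38.6]
eef_rot: [-1.571, 0.0, -2.936]
wrist_force: [1.1, -0.6, 1.1]
finger_gap: 50.1
clock: 7.62
eef_pos: [528.1, 127.7, 38.3]
eef_rot: [-1.571, 0.001, -2.935]
wrist_force: [-0.8, -0.3, 6.1]
finger_gap: 19.7
tool shift [ 0.6  2.3 -0.1] rotvec deg [-0.    0.03 -0.04] now 7.6167 [528.1 127.7  38.3] [-9.0000e+01  4.0000e-02 -1.6817e+02] F [-0.8  -0.31  6.15] gap 19.7
```

View pics/s7.png

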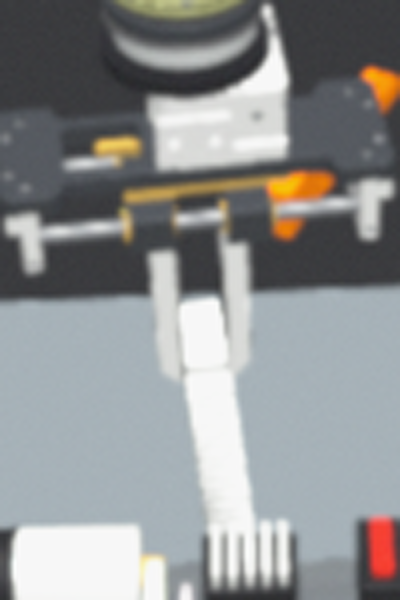

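Gripped: the gap reads 19.7 on the 20 mm block. I'll grip more firmly and lift.

```bash
python3 -m jog '[0,0,0,0,0,0,0,-10,0,0,0,0,0,-30,0,0,0,0,40,-30,0,0,0,0,60,-30,0,0,0,0,60,-30,0,0,0,0]' - 25
python3 - <<'E'
from h import *
plan([471.6,-38.2,68],-175)
s=manip.camera("scene")
crop(s,230,100,350,270,4,"s8.png")
E
```

```text
clock: 8.17
eef_pos: [466.0, 114.8, 68.1]
eef_rot: [-1.571, -0.002, -2.935]
wrist_force: [0.3, -0.3, -1.2]
finger_gap: 19.7
tool shift [2.590e+01 1.000e-01 1.509e+02] rotvec deg [-0.    6.84  0.12] now 8.1667 [466.  114.8  68.1] [-9.0000e+01 -1.2000e-01 -1.6816e+02] F [ 0.3  -0.31 -1.22] gap 19.7
```

View pics/s8.png

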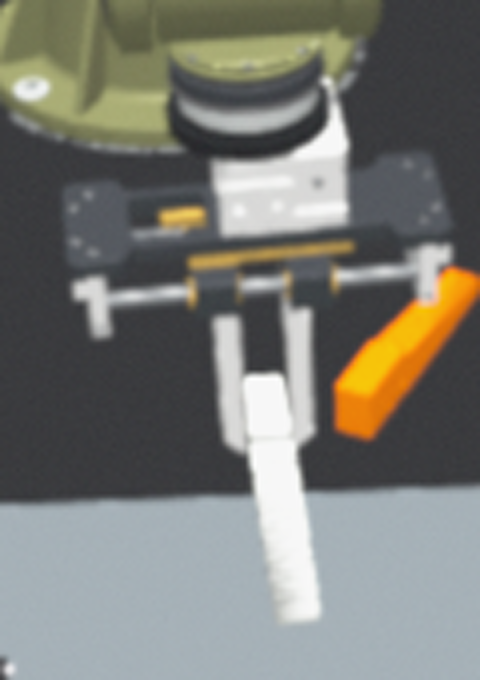

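```bash
python3 -m jog '[51.6,0,147.6,0,6.8,0,51.6,0,147.6,0,6.8,0,51.6,0,147.6,0,6.8,0,51.6,0,147.6,0,6.8,0,51.6,0,147.6,0,6.8,0,51.6,0,147.6,0,6.8,0]'
python3 - <<'E'
from h import *
plan([445.7,-40.2,38.5],-175)
s=manip.camera("scene");t=manip.camera("top")
crop(s,130,120,290,290,4.0,"s9.png");crop(t,340,150,480,300,4,"t9.png")
E
```

```text
clock: 8.72
eef_pos: [449.5, -41.0, 68.1]
eef_rot: [-1.571, 0.001, -3.057]
wrist_force: [-0.1, 0.8, -1.8]
finger_gap: 20.2
tool shift [ 3.7 29.6 -1.1] rotvec deg [-0.01 -0.14 -0.04] now 8.7167 [449.5 -41.   68.1] [-8.9990e+01  4.0000e-02 -1.7514e+02] F [-0.11  0.77 -1.76] gap 20.2
```

View pics/s9.png

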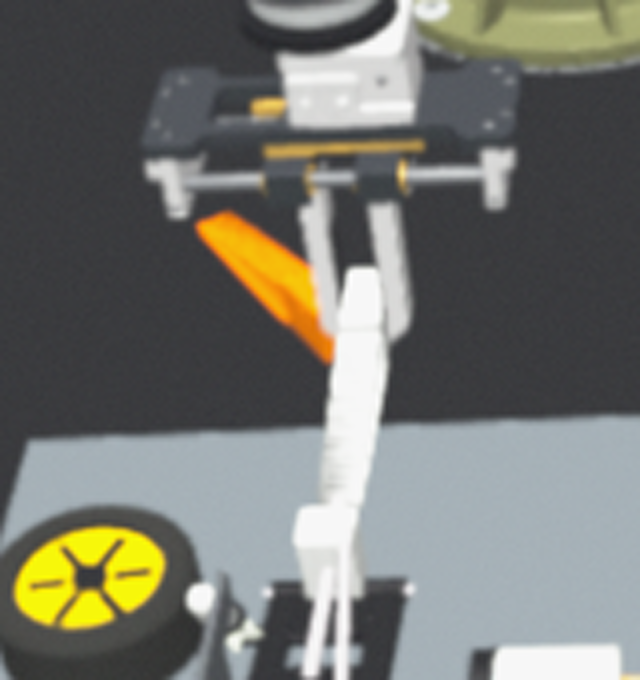

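View pics/t9.png

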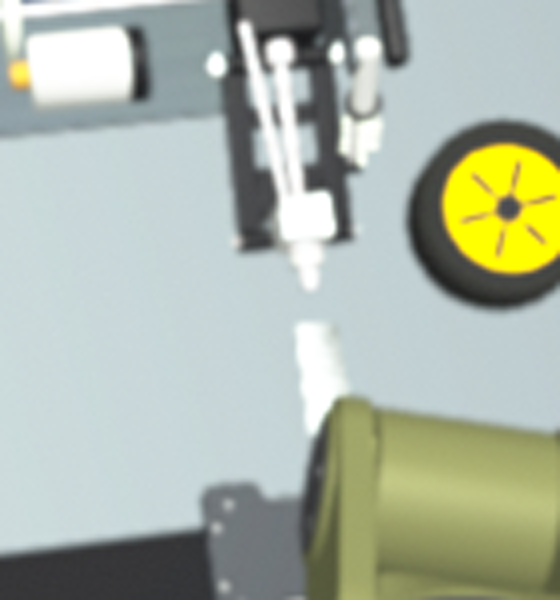

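```bash
python3 -m jog '[0,10,-3,0,0,0,0,26,-3,0,0,0,0,28,-3,0,0,0,0,28,-3,0,0,0]';python3 -m jog '[0,0.5,0,0,0,0,0,0.5,0,0,0,0]';python3 -m jog '[0,0.5,0,0,0,0,0,0.5,0,0,0,0]';python3 -m jog '[0,0.5,0,0,0,0,0,0.5,0,0,0,0]'
```

```text
clock: 9.15
eef_pos: [448.3, -35.8, 38.9]
eef_rot: [-1.571, -0.002, -3.052]
wrist_force: [-0.0, 0.1, -0.9]
finger_gap: 19.6
clock: 9.32
eef_pos: [448.8, -36.4, 39.5]
eef_rot: [-1.571, 0.0, -3.053]
wrist_force: [-0.1, -0.5, -2.0]
finger_gap: 19.5
clock: 9.48
eef_pos: [448.7, -36.7, 39.0]
eef_rot: [-1.571, 0.0, -3.054]
wrist_force: [-0.1, 0.1, -2.0]
finger_gap: 20.0
clock: 9.65
eef_pos: [448.6, -36.7, 38.3]
eef_rot: [-1.571, 0.0, -3.054]
wrist_force: [0.3, -0.5, -0.8]
finger_gap: 19.8
```

```bash
python3 -m jog '[0,0.5,0,0,0,0,0,0.5,0,0,0,0]';python3 -m jog '[0,0.4,0,0,0,0,0,0.4,0,0,0,0]';python3 - <<'E'
from h import *
plan([445.7,-40.2,38.5],-175)
s=manip.camera("scene");t=manip.camera("top")
crop(s,170,180,270,290,6.0,"s10.png")
E
```

```text
clock: 9.82
eef_pos: [448.7, -36.8, 37.9]
eef_rot: [-1.571, 0.0, -3.054]
wrist_force: [-0.1, -0.3, 1.1]
finger_gap: 19.9
clock: 9.98
eef_pos: [448.7, -36.8, 37.7]
eef_rot: [-1.571, 0.0, -3.054]
wrist_force: [-4.2, -0.8, 6.1]
finger_gap: 19.6
tool shift [ 3.2 -0.8  3.1] rotvec deg [-0.01  0.03 -0.01] now 9.9833 [448.7 -36.8  37.7] [-8.9990e+01  1.0000e-02 -1.7497e+02] F [-4.2  -0.76  6.09] gap 19.6
```

View pics/s10.png

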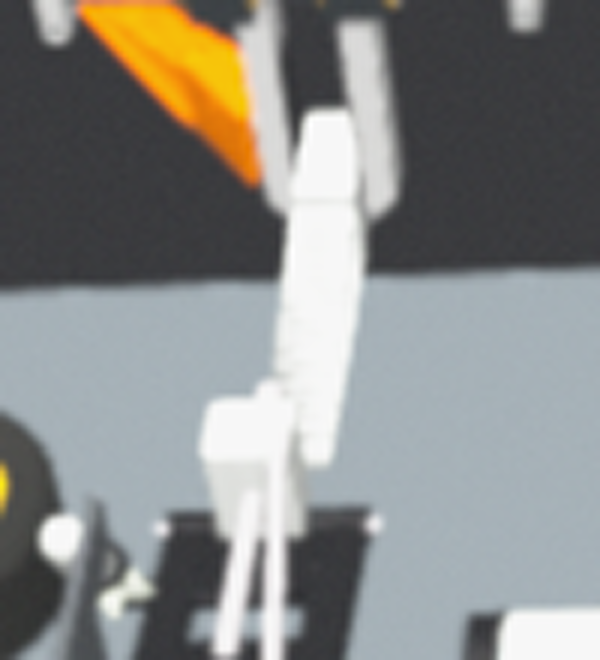

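Run:
```python
from h import *
s=manip.camera("scene");t=manip.camera("top")
S=lambda x,y:(170+x/6,180+y/6)
print("tip seen at z14",onz(s,S(317,463),14).round(1),"lower edge z10", onz(s,S(317,467),10).round(1))
a,b=onz(s,S(162,528),35.5),onz(s,S(374,522),35.5); print("boss ends scene",a.round(1),b.round(1),((a+b)/2).round(1),np.degrees(np.arctan2(*(b-a)[[1,0]])))
crop(t,385,170,445,300,6,"t10.png")
for d in manip.tip_of("gauge_spot",s)[:1]+manip.tip_of("gauge_spot",t)[:1]: print(d["xy"],d["score"])
for c in(s,t):
  for d in manip.tip_of("gauge_tip",c)[:4]: print(d["xy"],d["score"],onz(c,d["xy"],10).round(1))
```

```text
tip seen at z14 [579.1 -18.1  14. ] lower edge z10 [576.8 -19.   10. ]
boss ends scene [632.4 -53.5  35.5] [626.3  11.7  35.5] [629.3 -20.9  35.5] 95.39985386757611
[215.6, 282.1] 0.65
[411.4, 211.7] 0.71
[346.0, 168.5] 0.89 [270.7 206.4  10. ]
[218.8, 255.5] 0.8 [570.8 -28.2  10. ]
[187.9, 176.5] 0.68 [ 315.7 -151.9   10. ]
[309.3, 381.2] 0.66 [265. 210.  10.]
[414.3, 232.4] 0.48 [579.3 -25.3  10. ]
```

View pics/t10.png

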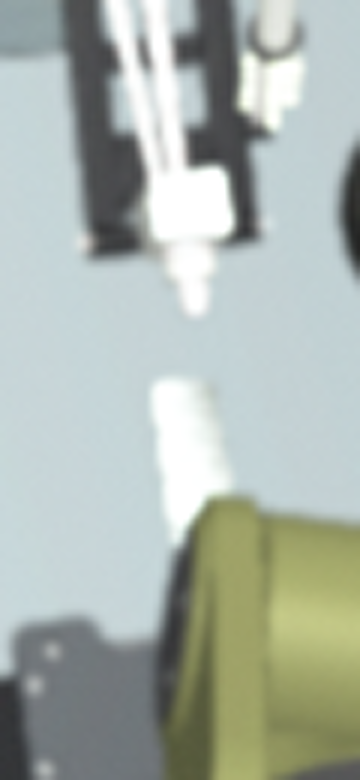

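Boss middle at (629,-21), yaw about 5.3°. The gauge lines up to within about 2 mm and is square. I'll slide in.

```bash
python3 -m jog '[0,-0.4,1.5,0,0,0,-10,-0.4,1.5,0,0,0,-25,-0.4,1.5,0,0,0,-40,-0.4,1.5,0,0,0,-40,-0.4,1.5,0,0,0,-40,-0.4,1.5,0,0,0]' - 12; python3 -c "
from h import *
plan([0,0,0],-175)"
```

```text
clock: 10.88
eef_pos: [489.5, -34.8, 38.1]
eef_rot: [-1.57, 0.002, -3.054]
wrist_force: [2.6, -0.2, 4.8]
finger_gap: 19.4
tool shift [484.6  37.  -77.7] rotvec deg [-0.03  0.04 -0.13] now 10.8833 [489.5 -34.8  38.1] [-8.9970e+01  1.3000e-01 -1.7496e+02] F [ 2.59 -0.2   4.79] gap 19.4
```

```bash
python3 -m jog '[-10,-0.3,0,0,0,0,-25,-0.3,0,0,0,0,-40,-0.3,0,0,0,0,-40,-0.3,0,0,0,0,-40,-0.3,0,0,0,0]'; python3 -m jog '[-8,-0.1,0,0,0,0,-15,-0.1,0,0,0,0,-15,-0.1,0,0,0,0]';python3 - <<'E'
from h import *
plan([445.7,-40.2,38.5],-175)
s=manip.camera("scene")
crop(s,170,180,270,290,6.0,"s11.png")
E
```

```text
clock: 11.3
eef_pos: [528.1, -31.3, 38.0]
eef_rot: [-1.571, 0.001, -3.054]
wrist_force: [2.7, 0.3, 2.0]
finger_gap: 20.4
clock: 11.55
eef_pos: [543.7, -29.9, 38.1]
eef_rot: [-1.571, 0.0, -3.054]
wrist_force: [-0.1, 0.7, -1.2]
finger_gap: 19.6
tool shift [98.6 -0.4  1.7] rotvec deg [ 0.    0.03 -0.01] now 11.55 [543.7 -29.9  38.1] [-9.0000e+01  1.0000e-02 -1.7497e+02] F [-0.1   0.67 -1.25] gap 19.6
```

View pics/s11.png

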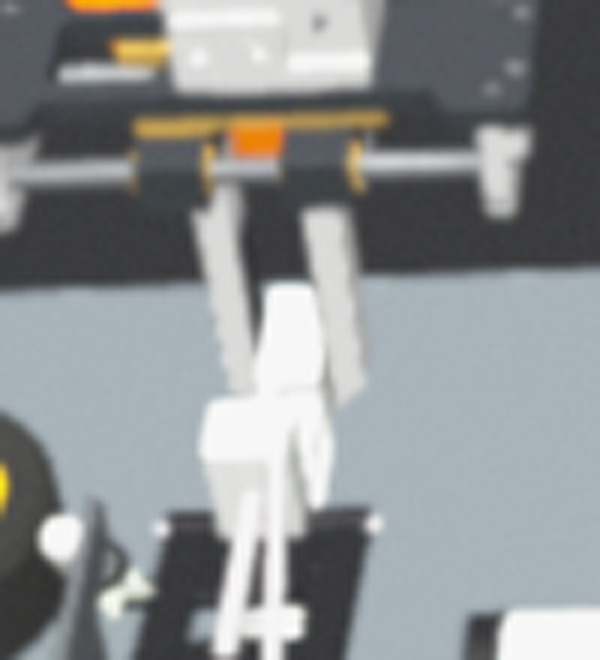

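```bash
python3 -m jog '[-4,0.2,0,0,0,0,-8,0.2,0,0,0,0,-8,0.2,0,0,0,0]'; python3 -m jog '[-2,0,0,0,0,0,-4,0,0,0,0,0,-4,0,0,0,0,0]';python3 -m jog '[-2,0,0,0,0,0,-2,0,0,0,0,0]'; python3 -m jog '[-2,0,0,0,0,0,-2,0,0,0,0,0]'
```

```text
clock: 11.85
eef_pos: [551.8, -29.2, 37.9]
eef_rot: [-1.571, 0.0, -3.054]
wrist_force: [2.7, 0.1, 3.6]
finger_gap: 20.0
clock: 12.1
eef_pos: [555.6, -28.8, 37.9]
eef_rot: [-1.571, 0.0, -3.054]
wrist_force: [0.8, -0.4, 0.3]
finger_gap: 19.7
clock: 12.27
eef_pos: [557.5, -28.6, 37.9]
eef_rot: [-1.571, 0.0, -3.054]
wrist_force: [-0.1, -0.4, -0.9]
finger_gap: 19.7
clock: 12.43
eef_pos: [559.6, -28.5, 37.9]
eef_rot: [-1.571, 0.0, -3.054]
wrist_force: [0.4, 0.1, -0.7]
finger_gap: 19.8
```

```bash
for i in 1 2 3; do :; done; python3 -m jog '[-1.5,0,0,0,0,0,-1.5,0,0,0,0,0]'; python3 -m jog '[-1.5,0,0,0,0,0,-1.5,0,0,0,0,0]'; python3 -m jog '[-1.5,0,0,0,0,0,-1.5,0,0,0,0,0]'
```

```text
clock: 12.6
eef_pos: [561.0, -28.3, 37.9]
eef_rot: [-1.571, 0.0, -3.054]
wrist_force: [0.1, -0.3, -0.5]
finger_gap: 20.2
clock: 12.77
eef_pos: [562.5, -28.2, 37.9]
eef_rot: [-1.571, 0.0, -3.054]
wrist_force: [0.9, 0.2, 0.4]
finger_gap: 20.0
clock: 12.93
eef_pos: [564.0, -28.1, 37.9]
eef_rot: [-1.571, 0.0, -3.054]
wrist_force: [0.3, -0.7, -0.5]
finger_gap: 19.9
```

```bash
python3 -m jog '[-1,0,0,0,0,0,-1,0,0,0,0,0]'; python3 -m jog '[-1,0,0,0,0,0,-1,0,0,0,0,0]'; python3 -m jog '[-1,0,0,0,0,0,-1,0,0,0,0,0]'
```

```text
clock: 13.1
eef_pos: [564.9, -28.0, 37.9]
eef_rot: [-1.571, 0.0, -3.054]
wrist_force: [0.8, 0.5, -1.3]
finger_gap: 19.8
clock: 13.27
eef_pos: [565.9, -27.9, 37.9]
eef_rot: [-1.571, 0.0, -3.054]
wrist_force: [0.9, 0.4, -1.1]
finger_gap: 19.9
clock: 13.43
eef_pos: [566.8, -27.8, 37.9]
eef_rot: [-1.571, -0.0, -3.054]
wrist_force: [-0.7, 0.2, -0.7]
finger_gap: 20.1
```

```bash
python3 -m jog '[-1,0.2,0,0,0,0,-1,0.2,0,0,0,0]'; python3 -m jog '[-1,0,0,0,0,0,-1,0,0,0,0,0]'; python3 -m jog '[-1,0,0,0,0,0,-1,0,0,0,0,0]'
python3 - <<'E'
from h import *
s=manip.camera("scene")
crop(s,170,180,270,290,6.0,"s12.png")
E
```

```text
clock: 13.6
eef_pos: [567.5, -27.8, 37.9]
eef_rot: [-1.571, -0.001, -3.054]
wrist_force: [-4.7, -0.4, 3.3]
finger_gap: 19.9
clock: 13.77
eef_pos: [568.2, -27.7, 37.9]
eef_rot: [-1.571, -0.002, -3.054]
wrist_force: [-8.0, -0.5, 6.9]
finger_gap: 19.8
clock: 13.93
eef_pos: [568.8, -27.6, 37.9]
eef_rot: [-1.571, -0.003, -3.054]
wrist_force: [-10.5, -0.7, 7.6]
finger_gap: 19.9
```

View pics/s12.png

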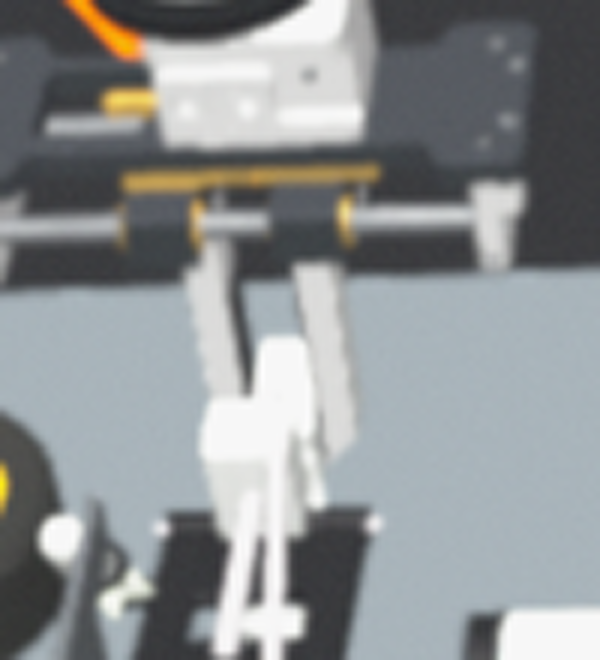

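I stepped further than I meant to (10 N). I'll back off and find where contact starts again, which tells me whether the arm was lifted.

```bash
python3 -m jog '[2,0,0,0,0,0,4,0,0,0,0,0,4,-0.1,0,0,0,0]'; python3 -m jog '[-1,0,0,0,0,0,-1,0,0,0,0,0]'; python3 -m jog '[-0.5,0,0,0,0,0,-0.5,0,0,0,0,0]'
```

```text
clock: 14.23
eef_pos: [565.7, -27.9, 37.9]
eef_rot: [-1.571, 0.0, -3.054]
wrist_force: [-0.7, -0.2, -0.7]
finger_gap: 20.0
clock: 14.4
eef_pos: [566.9, -27.8, 37.9]
eef_rot: [-1.571, 0.0, -3.054]
wrist_force: [-0.5, -0.2, 0.5]
finger_gap: 20.2
clock: 14.57
eef_pos: [567.3, -27.8, 37.8]
eef_rot: [-1.571, -0.0, -3.054]
wrist_force: [-0.1, -0.4, 0.8]
finger_gap: 19.9
```

```bash
python3 -c "
from h import *
plan([568,-27.7,37.9],-175)"
```

```text
tool shift [-0.7 -0.1 -0. ] rotvec deg [0.   0.03 0.01] now 14.5667 [567.3 -27.8  37.8] [-9.0000e+01 -1.0000e-02 -1.7497e+02] F [-0.15 -0.45  0.85] gap 19.9
```

```bash
python3 -m jog '[-0.4,0,0,0,0,0,-0.4,0,0,0,0,0]'; python3 -m jog '[-0.4,0,0,0,0,0,-0.4,0,0,0,0,0]'
```

```text
clock: 14.73
eef_pos: [567.7, -27.8, 37.9]
eef_rot: [-1.571, -0.0, -3.054]
wrist_force: [-0.8, -0.1, 0.9]
finger_gap: 19.9
clock: 14.9
eef_pos: [568.0, -27.7, 37.8]
eef_rot: [-1.571, -0.0, -3.054]
wrist_force: [-2.5, 0.5, 1.9]
finger_gap: 20.1
```

Contact restarts about 0.8 mm later. That is either slip in the grip or about 0.1 mm of lift. To be sure, I'll back the gauge off, release it, press the arm again lightly, then re-approach.

```bash
python3 -m jog '[4,0,0,0,0,0,10,0,0,0,0,0,12,0,0,0,0,0,12,0,0,0,0,0]'; python3 -m jog '[0,0,0,0,0,0,0,0,0,0,0,0,0,0,0,0,0,0,0,-20,0,0,0,0,0,-60,0,0,0,0,0,-100,0,0,0,0,0,-100,0,0,0,0,0,-100,0,0,0,0]' 40; python3 -c "
from h import *
plan([629.3,-19.9,115],-174.9)"
```

```text
clock: 15.23
eef_pos: [555.5, -28.8, 37.9]
eef_rot: [-1.571, -0.0, -3.054]
wrist_force: [0.2, -0.2, -1.7]
finger_gap: 19.9
clock: 15.9
eef_pos: [557.1, -28.9, 139.9]
eef_rot: [-1.57, 0.004, -3.054]
wrist_force: [-0.2, 0.0, -0.3]
finger_gap: 40.2
tool shift [-72.6  25.3  -2.6] rotvec deg [-0.05 -0.07 -0.24] now 15.9 [557.1 -28.9 139.9] [ -89.95    0.24 -174.97] F [-0.19  0.02 -0.31] gap 40.2
```

```bash
python3 -m jog '[-36,0,-1.3,0,0,0,-73.4,0,-2.6,0,0,0,-73.4,20,-2.6,0,0,0,-73.4,28,-2.6,0,0,0,-73.4,28,-2.6,0,0,0,-73.4,28,-2.6,0,0,0]' 0
python3 - <<'E'
from h import *
s=manip.camera("scene")
plan([629.3,-19.9,102.5],-174.9)
crop(s,170,180,270,290,6.0,"s13.png")
E
```

```text
clock: 16.4
eef_pos: [627.8, -19.8, 108.7]
eef_rot: [-1.571, -0.003, -3.054]
wrist_force: [0.0, -0.5, 0.6]
finger_gap: 3.7
tool shift [-1.   7.3  0.1] rotvec deg [ 0.01 -0.08  0.06] now 16.45 [628.3 -19.8 109.8] [-9.0010e+01 -6.0000e-02 -1.7498e+02] F [ 0.06 -0.73  0.09] gap 1.2
```

View pics/s13.png

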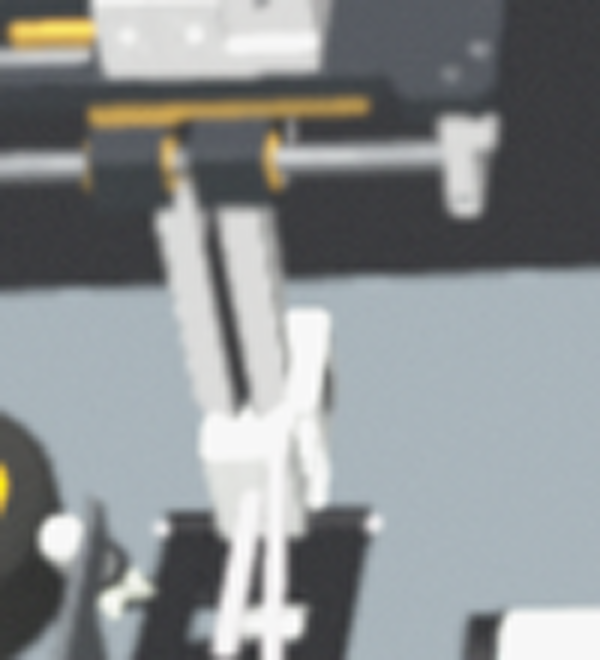

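```bash
python3 -m jog '[-1,3,0,0,0,0,-1,6,0,0,0,0,-1,6,0,0,0,0,-1,6,0,0,0,0]' 0 20; python3 -m jog '[0,0.7,0,0,0,0]';python3 -m jog '[0,0.6,0,0,0,0]'
```

```text
clock: 16.78
eef_pos: [629.9, -19.7, 104.0]
eef_rot: [-1.571, 0.0, -3.054]
wrist_force: [0.4, -0.2, 0.4]
finger_gap: 0.5
clock: 16.87
eef_pos: [630.1, -19.7, 103.5]
eef_rot: [-1.571, 0.0, -3.054]
wrist_force: [0.1, -0.6, 0.6]
finger_gap: 0.3
clock: 16.95
eef_pos: [630.0, -19.7, 102.7]
eef_rot: [-1.571, 0.0, -3.054]
wrist_force: [0.5, 0.4, 0.3]
finger_gap: 0.9
```

```bash
python3 -m jog '[0,0.4,0,0,0,0]'; python3 -m jog '[0,0.4,0,0,0,0]';python3 -m jog '[0,0.3,0,0,0,0]'
```

```text
clock: 17.03
eef_pos: [630.0, -19.7, 102.2]
eef_rot: [-1.571, 0.0, -3.054]
wrist_force: [0.7, -0.2, 0.7]
finger_gap: 0.5
clock: 17.12
eef_pos: [630.0, -19.6, 101.8]
eef_rot: [-1.571, 0.0, -3.054]
wrist_force: [-0.7, -0.3, 3.1]
finger_gap: 0.1
clock: 17.2
eef_pos: [630.1, -19.7, 101.8]
eef_rot: [-1.571, 0.0, -3.054]
wrist_force: [-2.3, 0.2, 4.5]
finger_gap: 0.2
```

```bash
python3 -m jog '[0,0.5,0,0,0,0,0,0.5,0,0,0,0]'; python3 -m jog '[0,0.3,0,0,0,0,0,0.3,0,0,0,0]'; python3 -m jog '[0,-5,0,0,0,0,0,-20,0,0,0,0,0,-50,0,0,0,0,0,-50,0,0,0,0,36,-50,1.3,0,0,0,72,-50,2.6,0,0,0,72,-50,2.6,0,0,0,72,-50,2.6,0,0,0]' 40;  python3 - <<'E'
from h import *
s=manip.camera("scene")
plan([555.8,-28.8,60],-175)
crop(s,170,180,270,290,6.0,"s14.png")
E
```

```text
clock: 17.37
eef_pos: [630.1, -19.7, 101.6]
eef_rot: [-1.571, 0.0, -3.054]
wrist_force: [-3.8, -0.7, 7.3]
finger_gap: 0.6
clock: 17.53
eef_pos: [630.1, -19.7, 101.5]
eef_rot: [-1.571, 0.0, -3.054]
wrist_force: [-2.8, -0.2, 7.9]
finger_gap: 0.6
clock: 18.2
eef_pos: [557.6, -28.7, 151.0]
eef_rot: [-1.571, 0.0, -3.054]
wrist_force: [0.7, 0.3, 0.7]
finger_gap: 40.1
tool shift [ 3.3 91.4 -0.2] rotvec deg [-0.01  0.01 -0.09] now 18.25 [558.9 -28.7 151.4] [-8.9990e+01  9.0000e-02 -1.7499e+02] F [ 0.47 -0.21  1.02] gap 40.1
```

View pics/s14.png

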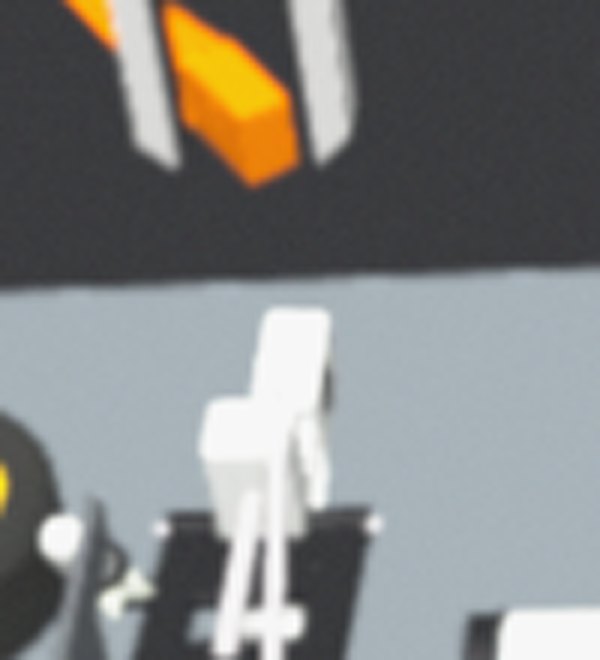

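The gauge stands flat, 12 mm short. Regripping.

```bash
python3 -m jog '[2.3,35,0,0,0,0,2.3,75,0,0,0,0,2.3,100,0,0,0,0,2.3,113,0,0,0,0,2.3,113,0,0,0,0,2.3,113,0,0,0,0]' 40; python3 -m jog '[0,0,0,0,0,0,0,0,0,0,0,0,0,0,0,0,0,0,0,0,0,0,0,0]' 10 12;python3 -m jog '[0,0,0,0,0,0,0,0,0,0,0,0]'
```

```text
clock: 18.75
eef_pos: [557.1, -28.7, 37.6]
eef_rot: [-1.571, 0.0, -3.054]
wrist_force: [-0.8, 0.5, 0.3]
finger_gap: 39.8
clock: 19.08
eef_pos: [556.8, -28.8, 38.7]
eef_rot: [-1.57, 0.002, -3.054]
wrist_force: [0.7, 0.2, 3.4]
finger_gap: 19.5
clock: 19.25
eef_pos: [556.8, -28.8, 38.7]
eef_rot: [-1.57, 0.002, -3.054]
wrist_force: [-0.4, 0.7, 7.2]
finger_gap: 19.9
```

```bash
python3 -m jog '[-2,-0.4,0,0,0,0,-4,-0.4,0,0,0,0,-4,-0.4,0,0,0,0]'; python3 -m jog '[-2,0,0,0,0,0,-3,0,0,0,0,0,-3,0,0,0,0,0]'
```

```text
clock: 19.5
eef_pos: [560.6, -28.4, 38.7]
eef_rot: [-1.571, 0.001, -3.054]
wrist_force: [-2.4, -0.4, 5.1]
finger_gap: 20.1
clock: 19.75
eef_pos: [563.5, -28.2, 38.7]
eef_rot: [-1.571, 0.0, -3.054]
wrist_force: [-1.9, -1.1, 7.0]
finger_gap: 19.7
```

```bash
python3 -m jog '[0,-0.4,0,0,0,0,0,-0.4,0,0,0,0]'; python3 -m jog '[-1,-0.1,0,0,0,0,-1,-0.1,0,0,0,0]'
```

```text
clock: 19.92
eef_pos: [563.4, -28.2, 38.7]
eef_rot: [-1.571, 0.0, -3.054]
wrist_force: [-0.4, -0.1, 2.5]
finger_gap: 19.9
clock: 20.08
eef_pos: [564.3, -28.1, 38.7]
eef_rot: [-1.571, -0.0, -3.054]
wrist_force: [-1.7, 0.0, 4.3]
finger_gap: 20.0
```

```bash
python3 -m jog '[-1,-0.2,0,0,0,0,-1,-0.2,0,0,0,0]'; python3 -m jog '[-1,0,0,0,0,0,-1,0,0,0,0,0]';python3 -m jog '[-0.7,0,0,0,0,0,-0.7,0,0,0,0,0]'
```

```text
clock: 20.25
eef_pos: [565.3, -28.0, 38.7]
eef_rot: [-1.571, 0.0, -3.054]
wrist_force: [-1.0, 0.5, 0.5]
finger_gap: 19.9
clock: 20.42
eef_pos: [566.3, -27.9, 38.7]
eef_rot: [-1.571, 0.0, -3.054]
wrist_force: [0.1, 0.2, 0.9]
finger_gap: 20.1
clock: 20.58
eef_pos: [567.0, -27.8, 38.7]
eef_rot: [-1.571, 0.0, -3.054]
wrist_force: [0.1, 0.4, -0.0]
finger_gap: 19.7
```

```bash
python3 -m jog '[-0.6,0,0,0,0,0,-0.6,0,0,0,0,0]'; python3 -m jog '[-0.5,0,0,0,0,0,-0.5,0,0,0,0,0]'
```

```text
clock: 20.75
eef_pos: [567.5, -27.8, 38.7]
eef_rot: [-1.571, -0.0, -3.054]
wrist_force: [0.6, 1.0, 0.4]
finger_gap: 19.7
clock: 20.92
eef_pos: [568.0, -27.7, 38.7]
eef_rot: [-1.571, -0.0, -3.054]
wrist_force: [-1.0, -0.4, -0.1]
finger_gap: 20.0
```

```bash
python3 -m jog '[-0.4,0,0,0,0,0,-0.4,0,0,0,0,0]'
```

```text
clock: 21.08
eef_pos: [568.2, -27.7, 38.7]
eef_rot: [-1.571, -0.0, -3.054]
wrist_force: [-0.9, -0.2, -0.3]
finger_gap: 20.0
```

```bash
python3 -m jog '[0,0,0,0,0,0,0,0,0,0,0,0]'
```

```text
clock: 21.25
eef_pos: [568.3, -27.7, 38.7]
eef_rot: [-1.571, -0.0, -3.054]
wrist_force: [-2.1, 1.1, -0.5]
finger_gap: 19.7
```

```bash
python3 -m jog '[-0.4,0,0,0,0,0,-0.4,0,0,0,0,0]'; python3 -m jog '[0,0,0,0,0,0]'; python3 -m jog '[0,0,0,0,0,0]'
```

```text
clock: 21.42
eef_pos: [568.6, -27.7, 38.7]
eef_rot: [-1.571, -0.0, -3.054]
wrist_force: [-3.4, -0.2, 0.9]
finger_gap: 19.8
clock: 21.5
eef_pos: [568.6, -27.7, 38.7]
eef_rot: [-1.571, -0.0, -3.054]
wrist_force: [-3.6, -0.2, 0.9]
finger_gap: 20.1
clock: 21.58
eef_pos: [568.6, -27.6, 38.7]
eef_rot: [-1.571, -0.0, -3.054]
wrist_force: [-3.1, 0.0, 0.0]
finger_gap: 20.2
```

```bash
python3 -m jog '[0,0,0,0,0,0,0,0,0,0,0,0,0,0,0,0,0,0]' 24 ; python3 -m jog '[0,0,0,0,0,0,0,0,0,0,0,0]' 40
python3 - <<'E'
from h import *
s=manip.camera("scene"); crop(s,170,180,270,290,6.0,"s15.png")
E
python3 -m jog '[0,-5,0,0,0,0,0,-25,0,0,0,0,0,-65,0,0,0,0,0,-105,0,0,0,0,20,-130,0,0,0,0,60,-130,0,0,0,0,100,-130,0,0,0,0,140,-130,0,0,0,0,150,-130,0,0,0,0,150,-130,0,0,0,0]'
python3 - <<'E'
from h import *
s=manip.camera("scene");t=manip.camera("top"); crop(s,170,180,270,290,6.0,"s16.png"); crop(t,370,140,470,270,4.5,"t16.png")
E
```

```text
clock: 21.83
eef_pos: [569.1, -27.7, 38.9]
eef_rot: [-1.571, 0.001, -3.054]
wrist_force: [0.6, -0.4, 0.5]
finger_gap: 23.8
clock: 22.0
eef_pos: [568.9, -27.7, 38.8]
eef_rot: [-1.571, 0.0, -3.054]
wrist_force: [0.2, -0.2, 0.1]
finger_gap: 34.3
clock: 22.88
eef_pos: [417.8, -40.9, 169.6]
eef_rot: [-1.57, 0.001, -3.054]
wrist_force: [0.8, -0.0, 0.3]
finger_gap: 40.3
```

View pics/s15.png

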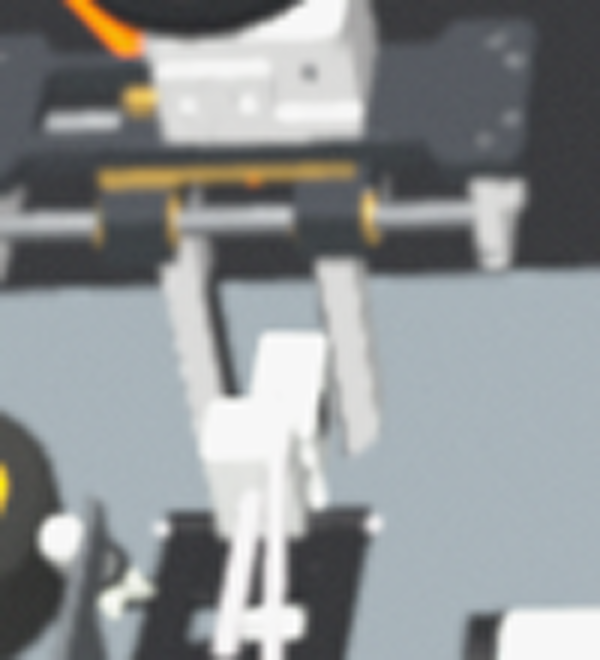

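View pics/s16.png

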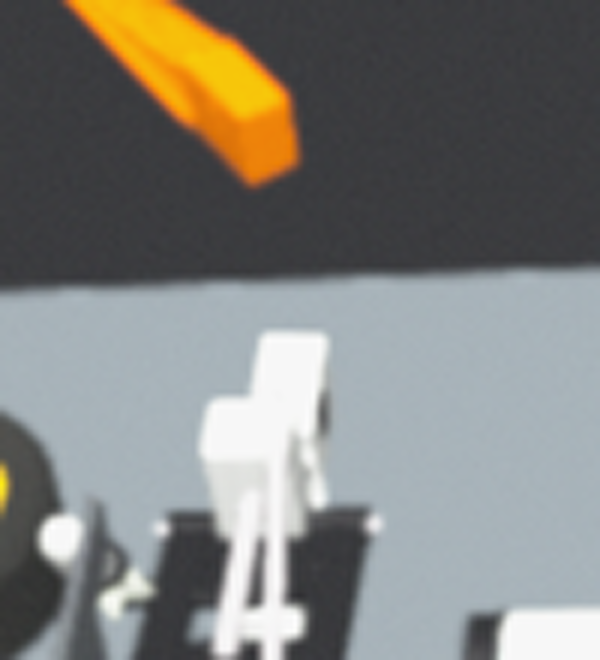

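View pics/t16.png

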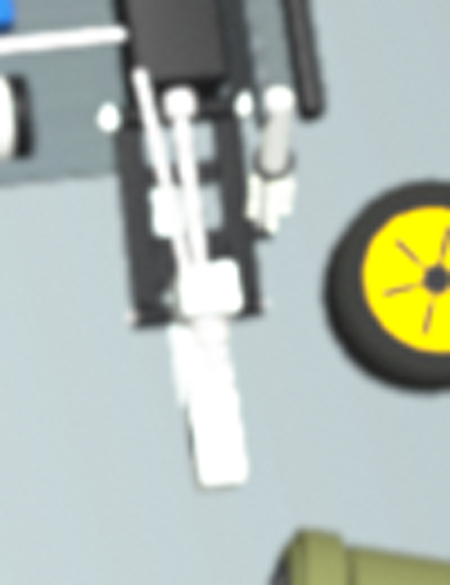

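The gauge is in place and square. As a last check that it's truly nipped, I'll push lightly on the rear of the block with closed fingers.

```bash
python3 -m jog '[-40,0,0,0,0,0,-80,0,0,0,0,0,-106,0,0,0,0,0,-106,30,0,0,0,0,-106,70,0,0,0,0,-106,110,0,0,0,0,-106,128,0,0,0,0,-106,128,0,0,0,0,-106,128,0,0,0,0]' 0; python3 -m jog '[-3,0,0,0,0,0,-6,0,0,0,0,0,-6,0,0,0,0,0]'
python3 - <<'E'
from h import *
plan([538,-30,38.5],-175)
s=manip.camera("scene"); crop(s,170,180,270,290,6.0,"s17.png")
E
```

```text
clock: 23.73
eef_pos: [525.6, -31.3, 40.3]
eef_rot: [-1.571, -0.001, -3.053]
wrist_force: [0.8, -0.0, 0.8]
finger_gap: 0.5
clock: 23.98
eef_pos: [532.5, -31.0, 42.4]
eef_rot: [-1.57, 0.003, -3.054]
wrist_force: [0.3, -0.4, 0.2]
finger_gap: 0.3
tool shift [-5.6  3.9 -0.6] rotvec deg [-0.04  0.03 -0.18] now 23.9833 [532.5 -31.   42.4] [ -89.96    0.18 -174.97] F [ 0.26 -0.36  0.23] gap 0.3
```

View pics/s17.png

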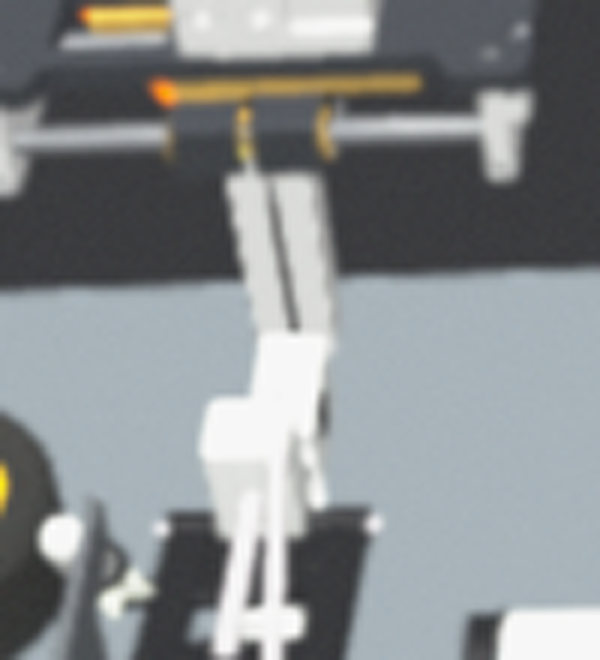

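Fingers are centred behind the block. Creeping forward.

```bash
python3 -m jog '[-1,1.5,0,0,0,0,-2,2,0,0,0,0,-2,2,0,0,0,0]'; python3 -m jog '[-1,0,0,0,0,0,-1,0,0,0,0,0]'; python3 -m jog '[-1,0,0,0,0,0,-1,0,0,0,0,0]'
```

```text
clock: 24.28
eef_pos: [533.1, -30.8, 38.9]
eef_rot: [-1.571, 0.0, -3.054]
wrist_force: [0.4, 0.3, -0.0]
finger_gap: 0.2
clock: 24.45
eef_pos: [534.0, -30.7, 38.8]
eef_rot: [-1.571, 0.0, -3.054]
wrist_force: [-0.8, -0.5, 0.1]
finger_gap: 0.5
clock: 24.62
eef_pos: [535.0, -30.6, 38.8]
eef_rot: [-1.571, 0.0, -3.054]
wrist_force: [-0.5, 0.2, -0.4]
finger_gap: 0.2
```

```bash
python3 -m jog '[-1,0,0,0,0,0,-1,0,0,0,0,0]'; python3 -m jog '[-0.7,0,0,0,0,0,-0.7,0,0,0,0,0]'
```

```text
clock: 24.78
eef_pos: [535.7, -30.5, 38.7]
eef_rot: [-1.571, -0.001, -3.054]
wrist_force: [-3.8, -0.5, 1.9]
finger_gap: 0.3
clock: 24.95
eef_pos: [536.0, -30.5, 38.7]
eef_rot: [-1.571, -0.002, -3.054]
wrist_force: [-6.9, -0.1, 4.5]
finger_gap: 0.6
```

```bash
python3 -m jog '[-0.6,0,0,0,0,0,-0.6,0,0,0,0,0]'
```

```text
clock: 25.12
eef_pos: [536.4, -30.5, 38.7]
eef_rot: [-1.571, -0.002, -3.054]
wrist_force: [-8.1, -1.3, 5.6]
finger_gap: 0.3
```

```bash
python3 -m jog '[-0.6,0,0,0,0,0,-0.6,0,0,0,0,0]'
```

```text
clock: 25.28
eef_pos: [536.8, -30.4, 38.7]
eef_rot: [-1.571, -0.003, -3.054]
wrist_force: [-10.5, -0.5, 8.1]
finger_gap: 0.0
```

```bash
python3 -m jog '[0,0,0,0,0,0,0,0,0,0,0,0]'
```

```text
clock: 25.45
eef_pos: [536.8, -30.4, 38.7]
eef_rot: [-1.571, -0.003, -3.054]
wrist_force: [-10.0, -0.6, 7.2]
finger_gap: 0.6
```

The gauge was resisted from first contact, so it was nipped. But the batched steps pushed it to 10 N, which is harder than a light nip. I'll withdraw it a little, re-seat the arm and nip it again gently.

```bash
python3 -m jog '[4,0,0,0,0,0,8,-10,0,0,0,0,8,-45,0,0,0,0,8,-60,0,0,0,0,-20,-60,0,0,0,0,-30,-60,0,0,0,0,-30,-60,0,0,0,0,-30,-60,0,0,0,0]' 40
python3 - <<'E'
from h import *
plan([567,-27.8,38.7],-175)
s=manip.camera("scene"); crop(s,170,180,270,290,6.0,"s18.png")
E
```

```text
clock: 26.12
eef_pos: [567.3, -27.7, 98.9]
eef_rot: [-1.571, -0.0, -3.054]
wrist_force: [0.1, -0.9, 0.5]
finger_gap: 39.8
tool shift [ 0.3 60.2  0. ] rotvec deg [0.   0.04 0.01] now 26.1167 [567.3 -27.7  98.9] [-9.0000e+01 -1.0000e-02 -1.7496e+02] F [ 0.1  -0.95  0.48] gap 39.8
```

View pics/s18.png

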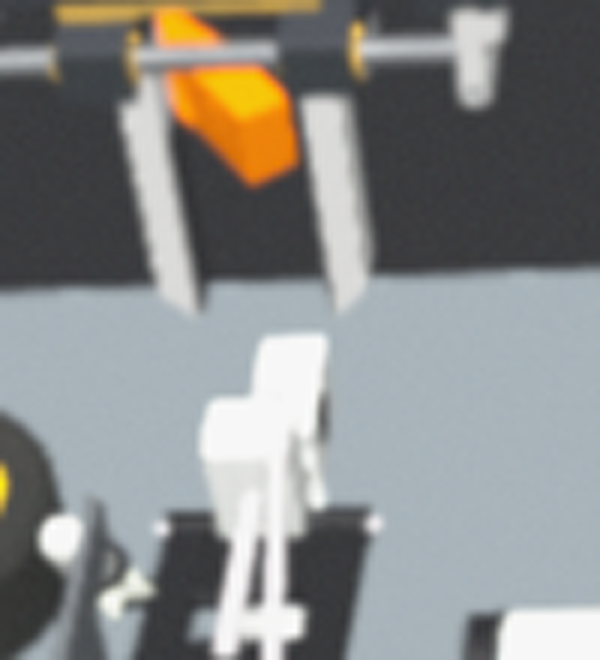

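```bash
python3 -m jog '[0,35,0,0,0,0,0,55,0,0,0,0,0,60,0,0,0,0,0,60,0,0,0,0,0,60,0,0,0,0]' 40; python3 -m jog '[0,0,0,0,0,0,0,0,0,0,0,0,0,0,0,0,0,0,0,0,0,0,0,0,0,0,0,0,0,0]' 10 15; python3 -m jog '[1,-0.3,0,0,0,0,1,-0.3,0,0,0,0]';  python3 -m jog '[3,0,0,0,0,0,8,0,0,0,0,0,8,0,0,0,0,0]'
```

```text
clock: 26.58
eef_pos: [567.8, -27.8, 39.8]
eef_rot: [-1.571, 0.001, -3.054]
wrist_force: [0.8, -0.5, 0.5]
finger_gap: 39.9
clock: 27.0
eef_pos: [568.0, -27.8, 39.5]
eef_rot: [-1.571, 0.001, -3.054]
wrist_force: [-1.4, 0.8, 6.6]
finger_gap: 19.7
clock: 27.17
eef_pos: [567.0, -27.8, 39.6]
eef_rot: [-1.571, 0.001, -3.054]
wrist_force: [1.0, -0.2, 4.1]
finger_gap: 20.3
clock: 27.42
eef_pos: [558.5, -28.6, 39.5]
eef_rot: [-1.571, 0.001, -3.054]
wrist_force: [-0.5, 0.5, 6.3]
finger_gap: 20.2
```

```bash
python3 -m jog '[0,0,0,0,0,0,0,0,0,0,0,0,0,0,0,0,0,0,0,-25,0,0,0,0,0,-65,0,0,0,0,0,-100,0,0,0,0,0,-100,0,0,0,0,0,-100,0,0,0,0]' 40; python3 -m jog '[-36,0,-1.3,0,0,0,-71.5,0,-2.4,0,0,0,-71.5,0,-2.4,0,0,0,-71.5,20,-2.4,0,0,0,-71.5,32,-2.4,0,0,0,-71.5,32,-2.4,0,0,0,-71.5,32,-2.4,0,0,0]' 0 20;python3 -c "
from h import *
plan([629.8,-19.8,102.8],-174.9)"
```

```text
clock: 28.08
eef_pos: [559.2, -28.6, 140.5]
eef_rot: [-1.57, 0.003, -3.054]
wrist_force: [-0.0, 0.6, -0.6]
finger_gap: 40.3
clock: 28.67
eef_pos: [628.9, -19.9, 105.9]
eef_rot: [-1.571, -0.003, -3.054]
wrist_force: [0.6, 0.4, -0.1]
finger_gap: 0.7
tool shift [-0.9  3.1 -0. ] rotvec deg [ 0.03 -0.07  0.15] now 28.6667 [628.9 -19.9 105.9] [-9.0030e+01 -1.5000e-01 -1.7497e+02] F [ 0.57  0.44 -0.06] gap 0.7
```

```bash
python3 -m jog '[0,1,0,0,0,0,0,2.5,0,0,0,0,0,2.5,0,0,0,0,0,2.5,0,0,0,0]'
```

```text
clock: 29.0
eef_pos: [629.8, -19.9, 105.0]
eef_rot: [-1.571, 0.001, -3.054]
wrist_force: [-0.3, 0.4, -0.4]
finger_gap: 0.4
```

```bash
python3 -m jog '[0,0.4,0,0,0,0,0,0.4,0,0,0,0]'
```

```text
clock: 29.17
eef_pos: [629.8, -19.9, 104.3]
eef_rot: [-1.571, 0.0, -3.054]
wrist_force: [0.1, 0.1, 0.2]
finger_gap: 0.8
```

```bash
python3 -m jog '[0,0.4,0,0,0,0,0,0.4,0,0,0,0]'
```

```text
clock: 29.33
eef_pos: [629.7, -19.9, 103.7]
eef_rot: [-1.571, 0.0, -3.054]
wrist_force: [0.8, -0.4, 0.0]
finger_gap: 0.7
```

```bash
python3 -m jog '[0,0.7,0,0,0,0,0,1.2,0,0,0,0]'
```

```text
clock: 29.5
eef_pos: [629.7, -19.9, 102.5]
eef_rot: [-1.571, -0.0, -3.054]
wrist_force: [0.5, 0.9, 0.4]
finger_gap: 0.6
```

```bash
python3 -m jog '[0,0.3,0,0,0,0,0,0.3,0,0,0,0]'
```

```text
clock: 29.67
eef_pos: [629.7, -19.9, 102.1]
eef_rot: [-1.571, -0.0, -3.054]
wrist_force: [0.4, 0.1, 0.3]
finger_gap: 0.3
```

```bash
python3 -m jog '[0,0.3,0,0,0,0,0,0.3,0,0,0,0]'
```

```text
clock: 29.83
eef_pos: [629.7, -19.9, 101.9]
eef_rot: [-1.571, -0.0, -3.054]
wrist_force: [0.3, -0.4, -0.1]
finger_gap: 0.4
```

```bash
python3 -m jog '[0,0.3,0,0,0,0,0,0.3,0,0,0,0]'
```

```text
clock: 30.0
eef_pos: [629.8, -19.9, 101.7]
eef_rot: [-1.571, 0.0, -3.054]
wrist_force: [-0.4, 0.2, 0.4]
finger_gap: 0.3
```

```bash
python3 -m jog '[0,0.5,0,0,0,0,0,0.5,0,0,0,0]'
```

```text
clock: 30.17
eef_pos: [629.8, -19.9, 101.6]
eef_rot: [-1.571, 0.0, -3.054]
wrist_force: [-1.3, -0.1, 4.6]
finger_gap: 0.7
```

```bash
python3 -m jog '[0,0.5,0,0,0,0,0,0.5,0,0,0,0]'
```

```text
clock: 30.33
eef_pos: [629.9, -20.0, 101.4]
eef_rot: [-1.571, 0.001, -3.054]
wrist_force: [-3.4, -0.2, 7.9]
finger_gap: 0.5
```

The arm is firm at the same height (101.4–101.5 mm at 8 N), so it is on its stop and wasn't left lifted. Back to the gauge.

```bash
python3 -m jog '[0,-5,0,0,0,0,0,-25,0,0,0,0,0,-45,0,0,0,0,36,-45,1.3,0,0,0,71.5,-45,2.6,0,0,0,71.5,-45,2.6,0,0,0,71.5,-45,2.6,0,0,0,71.5,-45,2.6,0,0,0]' 40;  python3 -m jog '[0,0,0,0,0,0]'; python3 -c "
from h import *
plan([558.5,-28.6,38.8],-175)"
```

```text
clock: 31.0
eef_pos: [559.5, -28.8, 146.4]
eef_rot: [-1.571, 0.002, -3.054]
wrist_force: [-0.1, -0.1, 0.4]
finger_gap: 39.9
clock: 31.08
eef_pos: [559.8, -28.7, 146.0]
eef_rot: [-1.571, 0.001, -3.054]
wrist_force: [-0.7, 0.1, -0.4]
finger_gap: 39.6
tool shift [  1.4 107.2  -0.3] rotvec deg [-0.01  0.04 -0.06] now 31.0833 [559.8 -28.7 146. ] [-8.9990e+01  6.0000e-02 -1.7496e+02] F [-0.69  0.07 -0.36] gap 39.6
```

```bash
python3 -m jog '[1,35,0,0,0,0,1,75,0,0,0,0,1,100,0,0,0,0,1,107,0,0,0,0,1,107,0,0,0,0,1,107,0,0,0,0]' 40; python3 -m jog '[0,0,0,0,0,0,0,0,0,0,0,0,0,0,0,0,0,0,0,0,0,0,0,0,0,0,0,0,0,0]' 10 12;python3 -m jog '[-1,-0.4,0,0,0,0,-1,-0.4,0,0,0,0]'
```

```text
clock: 31.58
eef_pos: [558.8, -28.9, 39.7]
eef_rot: [-1.571, 0.001, -3.054]
wrist_force: [0.6, -1.1, 0.4]
finger_gap: 40.1
clock: 32.0
eef_pos: [558.3, -28.9, 39.8]
eef_rot: [-1.57, 0.002, -3.054]
wrist_force: [-2.0, -0.5, 6.3]
finger_gap: 19.8
clock: 32.17
eef_pos: [559.0, -28.8, 39.8]
eef_rot: [-1.571, 0.001, -3.054]
wrist_force: [-3.0, 0.3, 6.7]
finger_gap: 20.1
```

```bash
python3 -m jog '[-1.5,-0.5,0,0,0,0,-3,-0.5,0,0,0,0,-3,-0.5,0,0,0,0]'
```

```text
clock: 32.42
eef_pos: [562.0, -28.5, 39.8]
eef_rot: [-1.571, 0.0, -3.054]
wrist_force: [-0.8, -0.6, 4.0]
finger_gap: 19.8
```

```bash
python3 -m jog '[-1.5,-0.2,0,0,0,0,-1.5,-0.2,0,0,0,0]'
```

```text
clock: 32.58
eef_pos: [563.5, -28.3, 39.8]
eef_rot: [-1.571, 0.0, -3.054]
wrist_force: [-0.3, 0.5, 1.3]
finger_gap: 20.3
```

```bash
python3 -m jog '[-0.8,-0.1,0,0,0,0,-0.8,-0.1,0,0,0,0]'
```

```text
clock: 32.75
eef_pos: [564.1, -28.3, 39.8]
eef_rot: [-1.571, -0.0, -3.054]
wrist_force: [-0.1, -0.1, 1.2]
finger_gap: 19.9
```

```bash
python3 -m jog '[-0.8,0,0,0,0,0,-0.8,0,0,0,0,0]'; python3 -m jog '[-0.6,0,0,0,0,0,-0.6,0,0,0,0,0]'
```

```text
clock: 32.92
eef_pos: [564.9, -28.2, 39.8]
eef_rot: [-1.571, 0.0, -3.054]
wrist_force: [-0.3, -0.5, 0.1]
finger_gap: 19.9
clock: 33.08
eef_pos: [565.4, -28.2, 39.8]
eef_rot: [-1.571, -0.0, -3.054]
wrist_force: [-0.1, -0.1, -0.3]
finger_gap: 20.1
```

```bash
python3 -m jog '[-0.6,0,0,0,0,0,-0.6,0,0,0,0,0]'; python3 -m jog '[-0.5,0,0,0,0,0,-0.5,0,0,0,0,0]'
```

```text
clock: 33.25
eef_pos: [566.0, -28.1, 39.8]
eef_rot: [-1.571, -0.0, -3.054]
wrist_force: [-1.2, 0.6, -0.6]
finger_gap: 19.9
clock: 33.42
eef_pos: [566.4, -28.0, 39.8]
eef_rot: [-1.571, -0.0, -3.054]
wrist_force: [-2.1, 0.5, -0.2]
finger_gap: 20.1
```

```bash
python3 -m jog '[-0.4,0,0,0,0,0,-0.4,0,0,0,0,0]'; python3 -m jog '[0,0,0,0,0,0]'
```

```text
clock: 33.58
eef_pos: [566.7, -28.0, 39.8]
eef_rot: [-1.571, -0.001, -3.054]
wrist_force: [-4.8, -0.3, 2.0]
finger_gap: 19.5
clock: 33.67
eef_pos: [566.7, -28.0, 39.8]
eef_rot: [-1.571, -0.001, -3.054]
wrist_force: [-4.8, 0.1, 1.1]
finger_gap: 19.6
```

Nipped at about 4–5 N of drag. Releasing and withdrawing.

```bash
python3 -m jog '[0,0,0,0,0,0,0,0,0,0,0,0,0,0,0,0,0,0]' 26 ; python3 -m jog '[0,0,0,0,0,0,0,0,0,0,0,0]' 40; python3 -m jog '[0,-5,0,0,0,0,0,-25,0,0,0,0,0,-65,0,0,0,0,0,-105,0,0,0,0,20,-130,0,0,0,0,60,-130,0,0,0,0,100,-130,0,0,0,0,140,-130,0,0,0,0,150,-130,0,0,0,0,150,-130,0,0,0,0]'
python3 - <<'E'
from h import *
s=manip.camera("scene");t=manip.camera("top"); crop(s,170,180,270,290,6.0,"s20.png"); crop(t,370,140,470,270,4.5,"t20.png")
a=cv2.imread("pics/s16.png").astype(int);b=cv2.imread("pics/s20.png").astype(int)
m=abs(a-b).max(2)[300:]; print("diff>60 px vs first nip",(m>60).sum())
for n in("wheel","driver","oil"): print(n,[ (d["score"],onz(t,d["xy"],10).round(0)) for d in manip.tip_of(n,t)[:1]])
E
```

```text
clock: 33.92
eef_pos: [567.2, -28.0, 40.0]
eef_rot: [-1.571, 0.001, -3.054]
wrist_force: [-0.6, 0.1, -0.6]
finger_gap: 26.0
clock: 34.08
eef_pos: [567.0, -28.0, 39.9]
eef_rot: [-1.571, 0.0, -3.054]
wrist_force: [-0.2, -0.7, 0.6]
finger_gap: 35.9
clock: 34.92
eef_pos: [416.0, -41.3, 170.7]
eef_rot: [-1.57, 0.001, -3.054]
wrist_force: [0.1, 0.2, 0.6]
finger_gap: 40.2
diff>60 px vs first nip 0
wheel [(0.87, array([ 633., -139.,   10.]))]
driver [(0.96, array([530., 331.,  10.]))]
oil [(0.56, array([523., 406.,  10.]))]
```

View pics/s20.png

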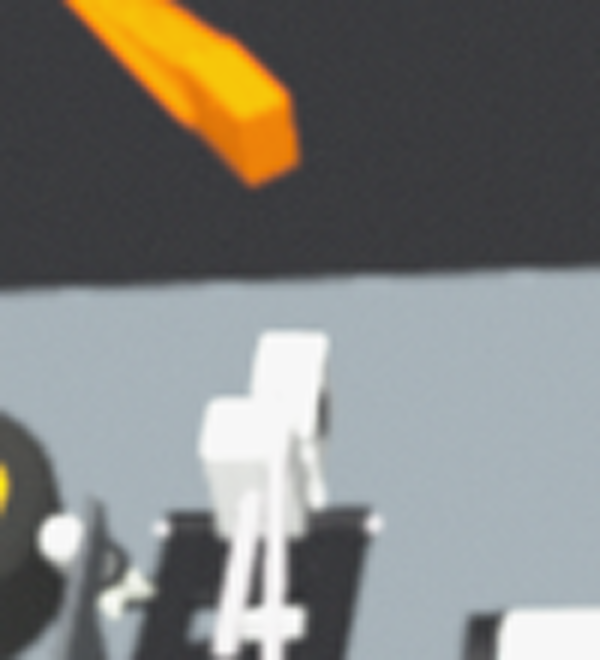

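View pics/t20.png

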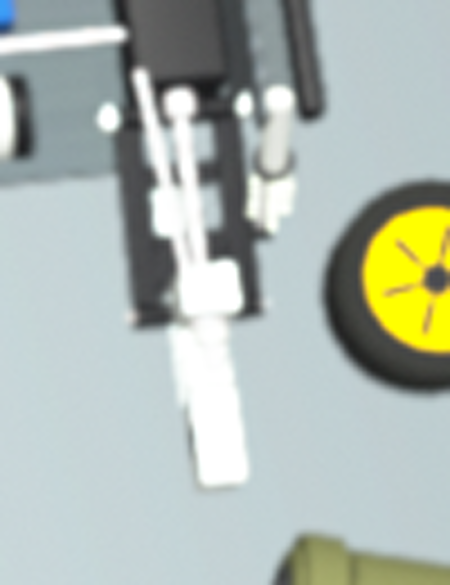

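Same picture as at the first light nip: block end at scene row 333, boss ends unchanged, gauge square under the boss, and the loose items where they were. Handing in.

```bash
python3 -c "
from cell import manip
print(manip.sign_off(), manip.read_state()['clock'])"
```

```text
the job is handed in; nothing more can be done
the job is handed in; nothing more can be done
```

The job is handed in: the rear arm on the robot's side is on its stop, and the gauge is lightly nipped under its boss. It took about 35 s of the 72 s.

**Arm:** I pressed the hub carrier down until it went firm, at about 8–9 N. It moved down about 8 mm.

**Gauge:** I slid the aluminium gauge in thin end first, square to the car to within about half a degree by the camera. Drag reached about 5 N, then I released it and withdrew.

**What went wrong:** twice I took too many steps at once and pushed the gauge to about 10 N. The second time was during a check that it was really nipped, which it was. Each time I drew it back, pressed the arm again and nipped it more gently. The arm went firm at the same height every time, within about 0.1 mm, so I found no sign it had been left lifted. I cannot rule out a slight lift during those two pushes.

**Last checks:**
- The final pictures show no difference from the earlier light nip.
- The boss ends are unchanged, and nothing touches the robot.
- The wheel, driver and oil bottle are where they were, within camera error.
- I did not push-test the final nip, so as not to tighten it; it rests on the drag force and the pictures.

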